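# Lay a leaded glass panel down on its board and secure it

## Task

The framed leaded glass panel leans upright against the two posts of its wooden laying-down board: without pinching or lifting it, tip it over with your fingers and let it down gently, held back all the way and never dropped, until it lies flat on the two felt-topped bearers. Then push it, without forcing, snug into the corner of the board, its foot against the low cross batten below the posts and its long edge against the side batten. Last, swing the wooden turn button on the side batten fully round so that it stands square across the panel's edge, and leave everything else on the table where it stands.

Things in the scene. Friction and masses are not known exactly. Their poses are not given: they have to be found in the camera images.
- board: Fixed plywood laying-down board. Its frame: origin on the table surface, z up; +x is the way the panel is to be laid; +y points to the side batten. Base x -0.111..0.086, y -0.096..0.116, top z = 0.015. Two felt-topped bearers along x, 25 mm wide, at y = -0.045 and 0.050, x -0.080..0.085, tops z = 0.055. Beyond x = 0.086 the table is bare below.
- foot_batten (a point): Middle of the top front edge of the low cross batten at the board's -x end, a fixed stop for the panel's foot: front face x = -0.080, y -0.072..0.084, top z = 0.070 (board frame). Two fixed back posts, 22 mm square, rise behind that same face at y = -0.045 and 0.050, tops z = 0.170.
- side_batten (a point): Middle of the top inner edge of the fixed side batten, the stop for the panel's long edge: inner face y = 0.085, outer face y = 0.115, x -0.080..0.085, top z = 0.072 (board frame). Panel home: x -0.080..0.120, y -0.065..0.085, z 0.055..0.069.
- panel: Loose leaded glass panel in a wooden frame, 150 mm wide (its y), 200 mm tall (its z), 14 mm thick (its x), about 0.4 kg, rigid. Origin at the middle of its foot edge, half-way through the thickness; z from foot to head; x out of its front, which faces the board's +x at the start and will lie downward. It starts 10 to 22 mm short of the side batten, leaning 6 degrees back on the posts.
- panel_foot (a point): Middle of the panel's foot edge, half-way through the thickness. Starts near x = -0.060, z = 0.056 in the board's frame; home is x = -0.080, y = 0.010, z = 0.062. The foot stands free on the felt: the panel tips over its front foot edge, 7 mm ahead of this point, and so may lie some 25 mm short of the foot batten until pushed back.
- panel_head (a point): Middle of the panel's head (top) edge, half-way through the thickness. Starts near x = -0.082, z = 0.255 in the board's frame; home is x = 0.120, y = 0.010, z = 0.062, 35 mm out past the ends of the bearers, with free space below. Once past upright the panel falls toward the board's +x unless its front is held.
- button (a joint): Wooden turn button on top of the side batten, rad: 0 = along the batten, pointing to the board's +x, clear of the panel; grows as it turns toward the panel; 1.57 = square across; stops at 1.6. Starts at 0 to 0.3, stays where left (about 1 N at the knob). Bar 17 mm wide, reaching 14 mm behind and 42 mm ahead of the pivot, z 0.0735..0.0845: it passes 4 mm above the panel lying flat.
- button_pivot (a point): The button's pivot, on the top of the side batten: x = 0.010, y = 0.100, z = 0.0725 in the board's frame.
- button_knob (a point): Middle of the small upright wooden knob on the button (13 mm across, 20 mm tall, z 0.084..0.104), 33 mm from the pivot; it can be pushed sideways with a fingertip.
- tub_red: Bystander, not to be moved: plain red tub, 80 mm across, 68 mm tall, left. Origin at the middle of its underside.
- jar_white_3: Bystander, not to be moved: glass jar with a stained white lid, 63 mm across, 72 mm tall, left. Origin at the middle of its underside.
- jar_white_1: Bystander, not to be moved: glass jar with a white lid, 60 mm across, 88 mm tall, close to the robot. Origin at the middle of its underside.
- stopper_bottle: Bystander, not to be moved: small round glass bottle with a glass stopper, 47 mm across, 81 mm tall, right. Origin at the middle of its underside.
- muller: Bystander, not to be moved: glass muller (knob-shaped grinding pestle), 60 mm across, 81 mm tall, right. Origin at the middle of its underside.
- mixing_cup: Bystander, not to be moved: white plastic cup, open, 71 mm across, 56 mm tall, right. Origin at the middle of its underside.
- glass_cutter: Bystander, not to be moved: glass cutter with a wooden shaft, lying flat, 129x12x12 mm, left, close to the robot. Origin at the middle of its underside.

How it is judged (in metres and radians):
On the way, in this order (a step that is already met when the one before it is completed fails the run):
1. the panel lies flat on the bearers, head toward the open end (z of panel_foot in the frame of board between 0.057 and 0.067 m and z of panel_head in the frame of board between 0.057 and 0.067 m and x of panel_head in the frame of board above 0.09 m and value of joint button below 0.8 rad), for 0.2 s.
2. the panel lies home in the corner and the turn button is across its edge (z of panel_foot in the frame of board between 0.057 and 0.067 m and z of panel_head in the frame of board between 0.057 and 0.067 m and x of panel_foot in the frame of board between -0.085 and -0.075 m and y of panel_foot in the frame of board between 0.005 and 0.015 m and y of panel_head in the frame of board between 0.005 and 0.015 m and value of joint button above 1.35 rad), for 0.2 s.
At the end, for the whole second after the job is handed in: The panel lies flat on the bearers (foot and head centres within 5 mm of their home heights), its foot within 5 mm of the foot batten, its long edge within 5 mm of the side batten at both ends, the turn button at least 1.35 rad round, and all at rest (all of step 2 and linear speed of panel below 0.01 m/s and velocity of joint button below 0.05 rad/s); the robot touches nothing.
It fails at once if the panel is let fall (turns faster than 3.5 rad/s) (angular speed of panel above 3.5 rad/s).
It fails at once if the panel's foot is lifted more than 20 mm off the bearers (z of panel_foot in the frame of board above 0.085 m).
It fails at once if the panel is pinched or pressed with more than 36 N (contact force between the fingers and panel above 36 N).
It fails at once if a bystander is moved more than 15 mm (distance of any of tub_red, jar_white_3, jar_white_1, stopper_bottle, muller, mixing_cup, glass_cutter from where it was at the start of the episode above 0.015 m).
It also fails if it takes over 72 s, if anything falls off the work surface, if the arm or the gripper's body presses on something with over 40 N, if the wrist force passes 120 N, or if a joint passes its speed limit or range.

## Robot

A 6-joint arm with a two-finger parallel gripper is mounted at the origin on a cart in front of the work surface, level with it; the furniture and walls round the work are solid. World frame = base frame: x ahead of the robot, y to its left, z up, the work surface at z = 0. Lengths are in mm, angles in rad, forces in N, time in s.
With the tool pointing down it reaches from about 275 to 1000 mm from the base axis. Payload 8.4 kg.
Tool frame: the origin (TCP) lies on the centre line of the jaws, within the pads' length; the fingertips stand 25 mm ahead of it and the grasp point (between the pads) lies 6 mm ahead of it (ctrl.tip_reach is the distance from the TCP to the fingertips, in mm); z points along the fingers, y is the direction in which the jaws open and shut (so a half turn about z gives the same grasp; the last joint's range is limited). The gripper opens to 85 mm and grips with 20 to 120 N. Pads are 22 mm wide; open, the fingers measure 114 mm over their backs; the gripper's body (76 mm by 85 mm) begins 54 mm behind the grasp point. The pads swing forward as they close: fully open they stand 13 mm farther back than shut.
Start: joints at [-1.129, 0.353, 1.633, -0, 1.155, -0.002], TCP at [268.358, -564.457, 256.281] pointing down, gripper open.
Joint ranges: [-2.63, 2.63], [-0.92, 2.1], [0.06, 2.66], [-1.3, 4.44], [0, 2.69], [-3.02, 3.02]. Speed limits (rad/s): [2.22, 2.22, 2.79, 3.14, 3.14, 3.14].

## Interface

Orientations are given as [roll, pitch, yaw] about the fixed x, y, z axes, in that order (R = Rz(yaw) Ry(pitch) Rx(roll)).
In Python, from station import monitor, imaging, ctrl, models gives the robot as it stands. The module is installed in compiled form; this text tells all that it offers.
- The arm moves only by the tool servo_tool, never from a script. Its argument "rows" is one flat list of numbers, 7 for each row, row after row: the turn, a rotation vector about the world's x, y, z in rad, then the shift along the world's x, y, z in cm, then the opening, from 0 (shut) to 1 (fully open). A call has 1 to 20 rows; each row is the pose to reach, as a shift and turn from the pose commanded when the call began; what a row does not reach only later rows make up. A row lasts 1/10 s, in which the tool goes at most 50 mm and 8.59 degrees, less where a joint would pass 70% of its speed; a pose out of reach is approached as far as the arm can. A call with a gripper value outside its range is refused whole. The fingers move at their own pace and stop on an object; the grip force is fixed at half the most. Time passes only in rows, so rows that repeat a pose let the fingers close. It gives the time, the measured TCP pose, the force and the opening at its end, in the units of the state.
- monitor.state(): the state, without advancing time (a new reading comes with each control period).
- imaging.camera(name): name is "scene" or "top" or "wrist"; returns a dict with "pixels" (480x640x3 uint8, red, green, blue), "mtx" (3x3 intrinsics, pixels), "k1" (the pictures are not rectified: a ray, as slopes to the right and down, at radius r is drawn at 1 + k1 r^2 times it, then the intrinsics apply), "R" (3x3) and "t" (3): a world point X has camera coordinates R X + t; the wrist camera has in their place "mount" (4x4, takes a point from camera to tool coordinates, whose origin is the TCP and whose axes are the flange's). Camera axes: x right, y down, z forward; pixel columns grow to the right and rows downward; lengths in mm; the calibration is good to about 2 mm. A picture is of the moment at which its call begins: read the wrist's pose just before it. There is no depth.
- ctrl.hand_in(): hands the job in, once; it reports no verdict.
Trained networks look in the newest picture that a camera, given by its name, has taken for a name from the list of things; names that differ only in an ending like _2 or _b are one class to them, and where a whole thing is asked for, a point or a joint stands for the part that bears it (a point fixed in the world has none). Each returns a list of dicts, best first, with "conf" (0 to 1); they miss things now and then, are a little off and sometimes report something else, mostly with a low value. They report only what shows in the picture. A call takes as long as a camera call.
- models.outline_of(camera, name): "pixels" (480x640 bool, what is visible of it) and "rect" ([left, top, width, height] in pixels, round what is visible of it).
The state is a dict: "time_s": time; "qpos": joint angles; "qd": joint speeds; "tau": joint torques, N m; "tool_pos": TCP position; "orientation": TCP orientation; "contact_force": force on the tool from outside, world axes, zero at the start; "wrist_torque": the same for the moment, N m; "width": opening from 0.0 (shut) to 1.0 (fully open).
Only numpy, scipy, OpenCV 4.12 (cv2) and the standard library are available. Lean on these libraries where they do the work, as an engineer would, in place of code of your own. Each camera call takes 0.05 s, during which the arm holds its last target.

## Working session

There is one attempt and no reset: what is moved stays moved. The work goes in short steps, Python scripts to look and compute and a tool call to move; the robot and the scene stay as the last step left them, time stands still between calls to the robot, and variables do not carry over. Pictures are saved under pics/ and viewed, and the job is handed in when it is done.

Besides the shell and the picture viewer there is one more tool, called after "Call:" as a command line: name --argument value ..., lists and objects as JSON in quotes. servo_tool: Moves the arm, as the interface text tells. Its arguments: {"type":"object","properties":{"rows":{"type":"array"}},"required":["rows"]}

```bash
mkdir -p pics
cat > h.py <<'E'
import numpy as np, cv2
from station import monitor, imaging, ctrl, models
def snap(n,f):
    c=imaging.camera(n); cv2.imwrite('pics/'+f,c['pixels'][:,:,::-1]); return c
def dist(c):
    return np.array([c['k1'],0,0,0,0],float)
E
python3 - <<'E'
from h import *
import pickle
print(monitor.state())
D={}
for n in ('scene','top','wrist'):
    c=snap(n,n+'0.png'); D[n]=c
    print(n,{k:np.round(v,3).tolist() for k,v in c.items() if k!='pixels'})
pickle.dump(D,open('d0.pkl','wb'))
print(monitor.state()['time_s'],ctrl.tip_reach)
E
```

```text
{'time_s': 0.0, 'qpos': array([-1.12938427e+00,  3.53661457e-01,  1.63415210e+00, -5.04990451e-06,
        1.15519893e+00, -2.41084332e-03]), 'qd': array([ 2.65127495e-03, -3.70110987e-05, -6.34259168e-04,  3.34325153e-04,
        8.93679617e-04,  8.20369598e-04]), 'tau': array([ 3.58058358e-03, -6.05230236e+01, -3.42065799e+01,  3.72000677e-04,
        9.54426796e-03,  4.19026401e-05]), 'tool_pos': array([ 268.17144876, -564.04292443,  255.54566099]), 'orientation': array([-3.14017282e+00,  1.19413836e-06,  4.43824939e-01]), 'contact_force': array([-0.4801398 , -0.35389381, -0.32808774]), 'wrist_torque': array([-0.01055305, -0.00258848,  0.02419279]), 'width': 1.0039375345890589}
scene {'mtx': [[553.818, 0.0, 325.931], [0.0, 553.818, 242.15], [0.0, 0.0, 1.0]], 'k1': -0.165, 'R': [[-0.66, -0.751, 0.019], [-0.459, 0.383, -0.801], [0.595, -0.537, -0.598]], 't': [362.568, 365.334, 894.483]}
top {'mtx': [[449.355, 0.0, 326.399], [0.0, 449.355, 234.155], [0.0, 0.0, 1.0]], 'k1': -0.026, 'R': [[0.017, -1.0, -0.006], [-0.998, -0.017, -0.066], [0.066, 0.007, -0.998]], 't': [17.269, 536.281, 1072.632]}
wrist {'mtx': [[382.25, 0.0, 318.839], [0.0, 382.25, 241.81], [0.0, 0.0, 1.0]], 'k1': -0.068, 'mount': [[-0.0, -0.955, -0.296, 75.057], [1.0, -0.0, 0.0, 0.268], [-0.0, -0.296, 0.955, -118.854], [0.0, 0.0, 0.0, 1.0]]}
0.15 25.0
```

View pics/scene0.png

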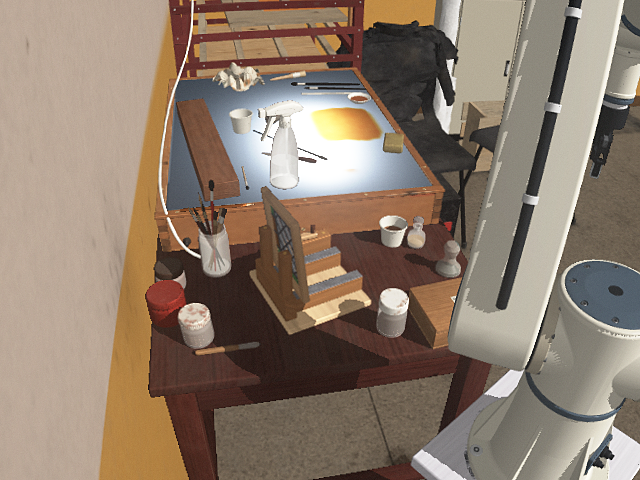

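View pics/top0.png

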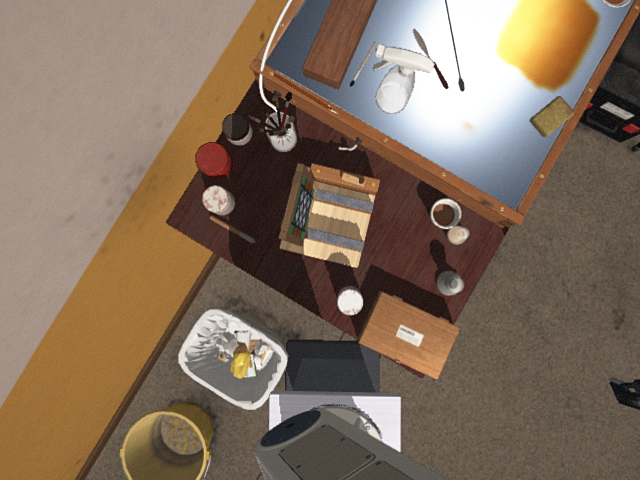

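Run:
```python
import pickle,cv2
D=pickle.load(open('d0.pkl','rb'))
im=D['top']['pixels'][150:280,270:395,::-1]
cv2.imwrite('pics/topz.png',cv2.resize(im,None,fx=6,fy=4.6 if 0 else 4.6,interpolation=cv2.INTER_CUBIC) if 0 else cv2.resize(im,None,fx=4.6,fy=4.6,interpolation=cv2.INTER_CUBIC))
im=D['scene']['pixels'][180:330,240:380,::-1]
cv2.imwrite('pics/scz.png',cv2.resize(im,None,fx=4,fy=4,interpolation=cv2.INTER_CUBIC))
```

```text
(no output)
```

View pics/topz.png

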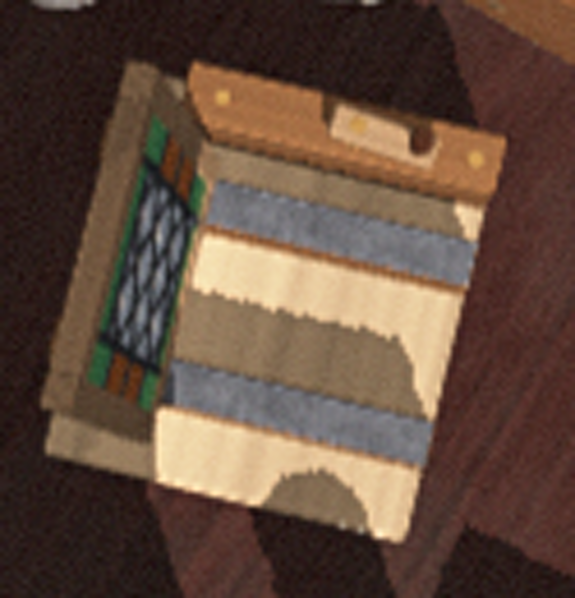

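View pics/scz.png

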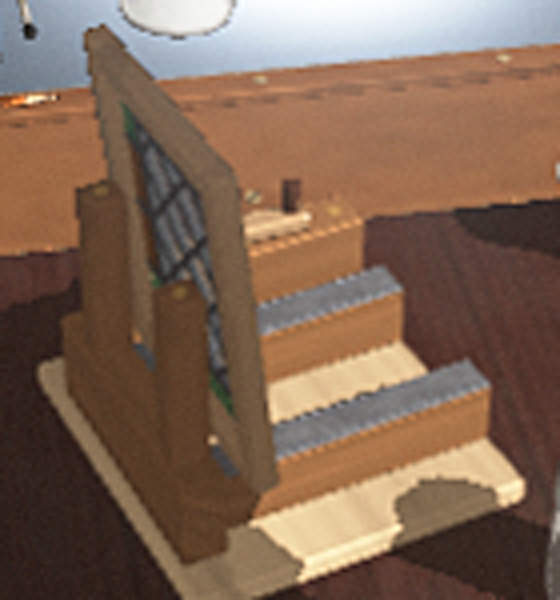

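View pics/wrist0.png

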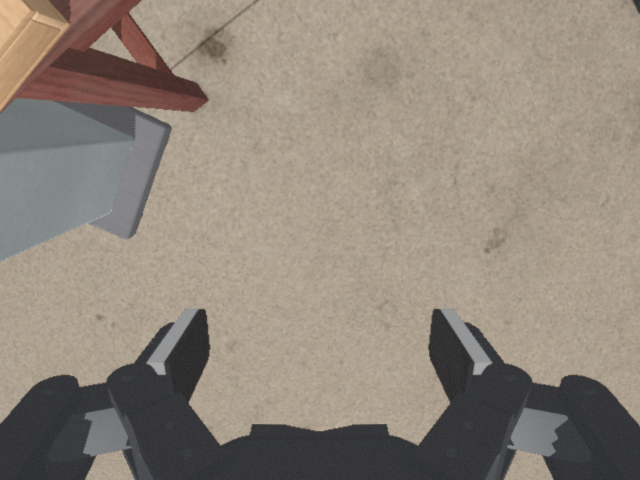

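```bash
cat >> h.py <<'E'
def proj(c,X,R=None,t=None):
    X=np.atleast_2d(np.asarray(X,float)); R=np.array(c['R']) if R is None else R; t=np.array(c['t']) if t is None else t
    p,_=cv2.projectPoints(X,cv2.Rodrigues(R)[0],t.astype(float),np.array(c['mtx'],float),dist(c)); return p[:,0]
def b2w(p,P):
    P=np.atleast_2d(np.asarray(P,float))*1.0; x,y,a=p; c,s=np.cos(a),np.sin(a)
    return np.c_[x+c*P[:,0]-s*P[:,1], y+s*P[:,0]+c*P[:,1], P[:,2]]
def w2b(p,P):
    P=np.atleast_2d(np.asarray(P,float)); x,y,a=p; c,s=np.cos(a),np.sin(a)
    d=P[:,:2]-[x,y]; return np.c_[c*d[:,0]+s*d[:,1], -s*d[:,0]+c*d[:,1], P[:,2]]
E
cat > fit.py <<'E'
from h import *
import pickle
from scipy.optimize import least_squares
D=pickle.load(open('d0.pkl','rb'))
T=[((475,243),(85,62.5,55)),((465,288),(85,37.5,55)),((433,422),(85,-32.5,55)),((418,465),(85,-57.5,55)),((403,545),(86,-96,15)),((505,140),(85,115,72)),((193,62),(-80,115,72))]
S=[((490,388),(85,-57.5,55)),((470,360),(85,-32.5,55)),((403,293),(85,37.5,55)),((383,267),(85,62.5,55))]
def res(p,sep=False):
    r=[]
    for c,L,s,ox,oy in ((D['top'],T,4.6,270,150),(D['scene'],S,4,240,180)):
        uv=np.array([[ox+(a[0]+.5)/s-.5,oy+(a[1]+.5)/s-.5] for a,_ in L])
        r.append(proj(c,b2w(p,[b for _,b in L]))-uv)
    return r if sep else np.concatenate(r).ravel()
f=least_squares(res,[490,10,-1.6],loss='soft_l1')
print(f.x); print([np.round(a,1).tolist() for a in res(f.x,True)])
for i in range(2):
    g=least_squares(lambda p:res(p,True)[i].ravel(),f.x); print(i,g.x)
pickle.dump(f.x,open('board.pkl','wb'))
E
python3 fit.py
```

```text
[569.15081868  14.58720582  -1.8007771 ]
[[[0.2, -0.2], [-0.1, 0.2], [-0.3, -0.0], [0.4, 1.0], [-0.9, -0.4], [-0.2, -0.6], [-1.2, -0.7]], [[0.8, -0.2], [-0.2, 0.2], [0.8, -0.7], [0.5, -0.2]]]
0 [568.95904367  13.87497846  -1.80106369]
1 [568.73164393  16.0586253   -1.79453375]
```

```bash
cat > ov.py <<'E'
from h import *
import pickle
D=pickle.load(open('d0.pkl','rb')); p=pickle.load(open('board.pkl','rb'))
def panel_pts(px,py,pz,th,yaw=0):
    # corners board frame; th lean forward
    u=np.array([np.sin(th),0,np.cos(th)]); n=np.array([np.cos(th),0,-np.sin(th)]); v=np.array([0,1,0])
    cy,sy=np.cos(yaw),np.sin(yaw); R=np.array([[cy,-sy,0],[sy,cy,0],[0,0,1]])
    return {(i,j,k):np.array([px,py,pz])+R@(7*i*n+75*j*v+200*k*u) for i in(-1,1) for j in(-1,1) for k in(0,1)}
def lines(im,c,P,edges,col,s,ox,oy):
    for a,b in edges:
        q=proj(c,b2w(p,[a,b])); q=((q-[ox,oy]+.5)*s-.5)
        cv2.line(im,*[tuple(int(round(v*16)) for v in r) for r in q],col,1,cv2.LINE_AA,4)
def boxedges(x0,x1,y0,y1,z0,z1):
    C={(i,j,k):np.array([(x0,x1)[i],(y0,y1)[j],(z0,z1)[k]]) for i in(0,1) for j in(0,1) for k in(0,1)}
    return edges(C)
def edges(C):
    K=list(C); return [(C[a],C[b]) for n,a in enumerate(K) for b in K[n+1:] if sum(x!=y for x,y in zip(a,b))==1]
if __name__=='__main__':
    import sys
    y=float(sys.argv[1]); ba=float(sys.argv[2]); yaw=float(sys.argv[3])
    for n,s,ox,oy,w,h in (('top',4.6,270,150,125,130),('scene',4,240,180,140,150)):
        c=D[n]; im=cv2.resize(c['pixels'][oy:oy+h,ox:ox+w,::-1],None,fx=s,fy=s,interpolation=cv2.INTER_CUBIC)
        lines(im,c,p,edges(panel_pts(-60,y,56,-np.radians(6),yaw)),(0,255,255),s,ox,oy)
        for yy in(-45,50):
            lines(im,c,p,boxedges(-80,85,yy-12.5,yy+12.5,15,55),(0,255,0),s,ox,oy)
            lines(im,c,p,boxedges(-102,-80,yy-11,yy+11,70,170),(255,255,0),s,ox,oy)
        lines(im,c,p,boxedges(-80,85,85,115,15,72),(0,0,255),s,ox,oy)
        ca,sa=np.cos(ba),np.sin(ba)
        B=[np.array([10+ca*a+sa*b,100-sa*a+ca*b,84.5]) for a,b in((-14,-8.5),(42,-8.5),(42,8.5),(-14,8.5))]
        lines(im,c,p,[(B[i],B[(i+1)%4]) for i in range(4)],(255,0,255),s,ox,oy)
        k=np.array([10+33*ca,100-33*sa,84]); lines(im,c,p,[(k,k+[0,0,20])],(255,0,0),s,ox,oy)
        cv2.imwrite(f'pics/ov_{n}.png',im)
E
python3 ov.py -6 0.1 0
python3 - <<'E'
from h import *
import pickle
p=pickle.load(open('board.pkl','rb'))
imaging.camera('top');imaging.camera('scene')
for n in ['tub_red','jar_white_3','jar_white_1','stopper_bottle','muller','mixing_cup','glass_cutter','panel','button']:
  for cam in('top','scene'):
    r=models.outline_of(cam,n)
    print(n,cam,[(round(float(q['conf']),2),list(np.round(q['rect'],0).astype(int))) for q in r[:2]])
E
```

```text
tub_red top [(0.94, [np.int64(196), np.int64(143), np.int64(39), np.int64(34)])]
tub_red scene [(0.65, [np.int64(144), np.int64(281), np.int64(42), np.int64(48)]), (0.17, [np.int64(261), np.int64(185), np.int64(44), np.int64(120)])]
jar_white_3 top [(0.7, [np.int64(201), np.int64(184), np.int64(35), np.int64(33)]), (0.7, [np.int64(337), np.int64(283), np.int64(27), np.int64(33)])]
jar_white_3 scene [(0.95, [np.int64(374), np.int64(287), np.int64(38), np.int64(51)])]
jar_white_1 top [(0.7, [np.int64(201), np.int64(184), np.int64(35), np.int64(33)]), (0.7, [np.int64(337), np.int64(283), np.int64(27), np.int64(33)])]
jar_white_1 scene [(0.95, [np.int64(374), np.int64(287), np.int64(38), np.int64(51)])]
stopper_bottle top [(0.9, [np.int64(445), np.int64(227), np.int64(24), np.int64(19)])]
stopper_bottle scene [(0.85, [np.int64(405), np.int64(217), np.int64(22), np.int64(34)])]
muller top [(0.95, [np.int64(436), np.int64(270), np.int64(30), np.int64(22)])]
muller scene [(0.69, [np.int64(436), np.int64(243), np.int64(27), np.int64(35)]), (0.45, [np.int64(248), np.int64(224), np.int64(120),
[... 255 characters left out ...]
0.59, [np.int64(260), np.int64(185), np.int64(51), np.int64(118)])]
glass_cutter top [(0.62, [np.int64(212), np.int64(213), np.int64(43), np.int64(28)])]
glass_cutter scene [(0.58, [np.int64(194), np.int64(343), np.int64(63), np.int64(14)])]
panel top [(0.79, [np.int64(279), np.int64(166), np.int64(39), np.int64(83)])]
panel scene [(0.68, [np.int64(262), np.int64(187), np.int64(44), np.int64(118)]), (0.35, [np.int64(145), np.int64(281), np.int64(40), np.int64(44)])]
button top [(0.62, [np.int64(341), np.int64(173), np.int64(22), np.int64(15)])]
button scene [(0.6, [np.int64(258), np.int64(186), np.int64(51), np.int64(114)]), (0.49, [np.int64(298), np.int64(225), np.int64(20), np.int64(14)])]
```

View pics/ov_top.png

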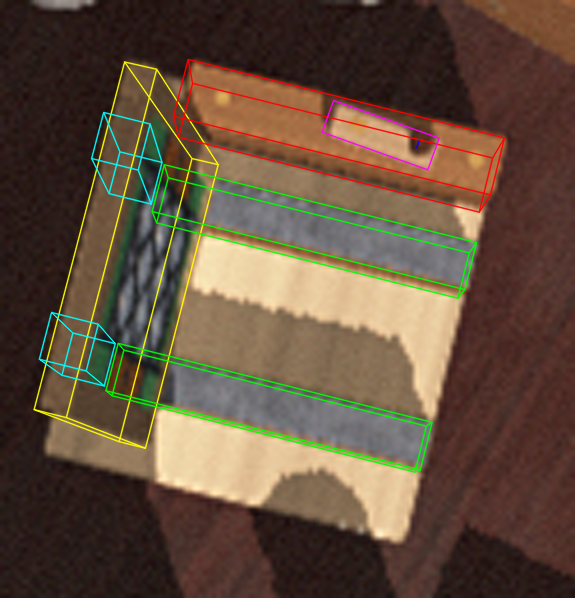

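View pics/ov_scene.png

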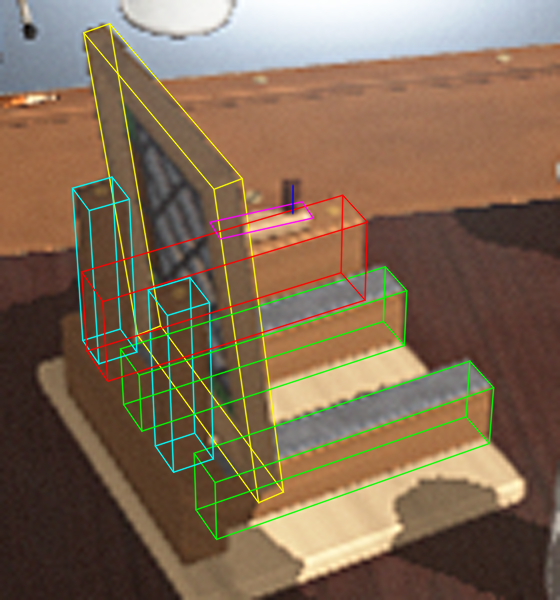

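```bash
cat >> h.py <<'E'
def back(c,uv,z):
    uv=np.array(uv,float).reshape(-1,1,2); q=cv2.undistortPoints(uv,np.array(c['mtx'],float),dist(c))[:,0]
    R=np.array(c['R']);t=np.array(c['t']); o=-R.T@t; d=(R.T@np.c_[q,np.ones(len(q))].T).T
    return o+d*((z-o[2])/d[:,2])[:,None]
E
python3 - <<'E'
from h import *
import pickle
D=pickle.load(open('d0.pkl','rb'));p=pickle.load(open('board.pkl','rb'))
c=D['top']
for n,uv,z in [('red',(215.5,160),50),('jw3',(218.5,200.5),60),('jw1',(350.5,299.5),70),('stop',(457,236),50),('mul',(451,281),50),('cup',(445.5,215),40),('cutter a',(212,217),10),('cutter b',(254,240),10)]:
    w=back(c,uv,z); print(n,np.round(w[0]),np.round(w2b(p,w)[0]))
for z in(0,60,100):
    w=back(c,[(378,293),(460,328),(435,378),(358,344),(165,221),(360,337),(510,222),(258,70)],z);print(z,np.round(w[:,:2]).tolist())
for z in(0,60,100): print(np.round(back(D['scene'],[(408,287),(440,347),(455,285)],z)[:,:2]).tolist())
for nm,P in dict(head=(-82,-4,255),headend=(147,-4,62),knob=(43,97,94),nearedge=(20,-85,60)).items(): print(nm,np.round(b2w(p,P)))
E
```

```text
red [707. 294.  50.] [-304.   70.   50.]
jw3 [608. 281.  60.] [-268.  -23.   60.]
jw1 [384. -32.  70.] [  87. -170.   70.]
stop [ 535. -281.   50.] [296.  34.  50.]
mul [ 429. -267.   50.] [306. -72.  50.]
cup [ 585. -257.   40.] [261.  77.  40.]
cutter a [574. 308.  10.] [-287.  -62.   10.]
cutter b [519. 203.  10.] [-172.  -92.   10.]
0 [[395.0, -102.0], [313.0, -303.0], [192.0, -242.0], [271.0, -55.0], [563.0, 428.0], [288.0, -59.0], [575.0, -427.0], [952.0, 208.0]]
60 [[399.0, -96.0], [322.0, -285.0], [207.0, -228.0], [281.0, -51.0], [558.0, 406.0], [297.0, -55.0], [569.0, -403.0], [926.0, 197.0]]
100 [[401.0, -91.0], [327.0, -274.0], [217.0, -219.0], [288.0, -48.0], [554.0, 391.0], [304.0, -52.0], [565.0, -387.0], [908.0, 190.0]]
[[446.0, -155.0], [280.0, -68.0], [380.0, -243.0]]
[[404.0, -99.0], [250.0, -18.0], [343.0, -180.0]]
[[376.0, -62.0], [231.0, 15.0], [318.0, -139.0]]
head [[584.  95. 255.]]
headend [[ 532. -128.   62.]]
knob [[654. -49.  94.]]
nearedge [[482.  14.  60.]]
```

Call:
servo_tool --rows '[0, 0, 0, 2, 4, 2, 0.6, 0, 0, 0, 4, 8, 5, 0.4, 0, 0, 0, 6, 12, 8, 0.4, 0, 0, 0, 8, 16, 11, 0.4, 0, 0, 0, 8, 16, 11, 0.4]'

```text
time_s: 1.65
tool_pos: [350.3, -402.3, 369.8]
orientation: [3.138, -0.002, 0.446]
contact_force: [-0.9, -0.7, -0.6]
width: 0.405
```

```bash
cat > log.py <<'E'
from h import *
s=monitor.state()
open('qlog.txt','a').write(' '.join('%.6f'%v for v in [*s['qpos'],*s['tool_pos'],*s['orientation']])+'\n')
print(s['time_s'],np.round(s['qpos'],3),np.round(s['tool_pos'],1),np.round(s['orientation'],3),np.round(s['contact_force'],1),round(s['width'],3))
E
python3 log.py
```

```text
1.65 [-8.580e-01  1.140e-01  1.690e+00  1.000e-03  1.334e+00  2.670e-01] [ 350.3 -402.3  369.8] [ 3.138e+00 -2.000e-03  4.460e-01] [-0.9 -0.7 -0.6] 0.405
```

Call:
servo_tool --rows '[0.1, -0.1, 0, 2, 4, 0, 0.4, 0.2, -0.2, 0, 4, 8, 0, 0.4, 0.3, -0.3, 0, 4, 12, 0, 0.4, 0.3, -0.3, 0, 4, 12, 0, 0.4]'

```text
time_s: 2.05
tool_pos: [386.7, -281.7, 364.8]
orientation: [-2.986, -0.401, 0.411]
contact_force: [-1.4, -0.1, -0.5]
width: 0.398
```

```bash
python3 log.py
```

```text
2.05 [-0.91   0.044  1.84   0.437  1.341  0.099] [ 386.7 -281.7  364.8] [-2.986 -0.401  0.411] [-1.4 -0.1 -0.5] 0.398
```

```bash
echo "-1.12938427 0.353661457 1.63415210 -5.04990451e-06 1.15519893 -2.41084332e-03 268.17144876 -564.04292443 255.54566099 -3.14017282 1.19413836e-06 0.443824939" >> qlog.txt
cat > kin.py <<'E'
import numpy as np
from scipy.optimize import least_squares
from scipy.spatial.transform import Rotation as Ro
def fk(q,L):
    h,a,L1,e,L2,L3=L
    R1=Ro.from_euler('z',q[0]).as_matrix()
    R2=R1@Ro.from_euler('y',q[1]).as_matrix()
    R3=R2@Ro.from_euler('y',q[2]).as_matrix()
    R4=R3@Ro.from_euler('z',q[3]).as_matrix()
    R5=R4@Ro.from_euler('y',q[4]).as_matrix()
    R6=R5@Ro.from_euler('z',q[5]+C).as_matrix()
    p=np.array([0,0,h])+R1@[a,0,0]+R2@[0,0,L1]+R3@[e,0,L2]+R5@[0,0,L3]
    return p,R6
C=-np.pi/2
def load():
    d=np.loadtxt('qlog.txt'); return d
def fitL():
    d=load()
    def r(L): return np.concatenate([fk(x[:6],L)[0]-x[6:9] for x in d])+0
    f=least_squares(lambda L: np.r_[r(L),1e-3*(L-[300,0,450,0,400,250])],[300,0,450,0,400,250])
    return f.x,r(f.x)
if __name__=='__main__':
    L,r=fitL(); print(np.round(L,1),np.round(r,1))
    for x in load():
        R=fk(x[:6],L)[1]; Rm=Ro.from_euler('xyz',x[9:12]).as_matrix(); print(np.round(Ro.from_matrix(R.T@Rm).as_rotvec(),3))
E
python3 kin.py
```

```text
[296.9   0.  566.7  56.6 494.  321.3] [-1.1 -1.  -0.1 -0.  -0.   0.2 -1.4 -0.6 -0.1]
[ 0.    -0.    -3.142]
[-0.    -0.    -3.142]
[-0.     0.    -3.142]
```

```bash
sed -i 's/^C=.*/C=np.pi\/2/' kin.py
cat > ikplan.py <<'E'
from h import *; from kin import *
import pickle
p=pickle.load(open('board.pkl','rb')); L,_=fitL()
lo=np.array([-2.63,-.92,.06,-1.3,0,-3.02]); hi=np.array([2.63,2.1,2.66,4.44,2.69,3.02])
Bz=Ro.from_euler('z',p[2])
def toolR(phi,opt):  # board frame tool R: z=d, y=±jaw
    z=np.array([-np.sin(phi),0,-np.cos(phi)]); y=np.array([np.cos(phi),0,-np.sin(phi)])*(1 if opt=='A' else -1)
    x=np.cross(y,z); return Bz.as_matrix()@np.c_[x,y,z]
def ik(pos,R,q0):
    def f(q):
        P,Q=fk(q,L); return np.r_[(P-pos)/100,Ro.from_matrix(Q.T@R).as_rotvec()]
    s=least_squares(f,np.clip(q0,lo+.01,hi-.01),bounds=(lo,hi)); return s.x,np.abs(s.fun).max()
if __name__=='__main__':
    for opt in 'AB':
      for q0 in ([.1,.1,1.7,0,1.3,1.9 if opt=='A' else -1.2],):
        q=np.array(q0)
        for th in (-6,0,10,25,40,55,70,80,90):
            phi=np.radians(max(th,-0)*50/90); t=np.radians(th)
            s=197; c=np.array([-53,-20,55])+s*np.array([np.sin(t),0,np.cos(t)])-7*np.array([np.cos(t),0,-np.sin(t)])
            q,e=ik(b2w(p,c)[0],toolR(phi,opt),q); print(opt,th,np.round(q,2),round(e,4))
E
python3 ikplan.py; python3 kin.py
```

```text
A -6 [0.17 0.28 1.75 0.   1.11 1.97] 0.0
A 0 [ 0.14  0.27  1.76 -0.    1.11  1.94] 0.0
A 10 [0.03 0.24 1.81 0.11 1.07 1.78] 0.0
A 25 [-0.15  0.24  1.86  0.28  1.04  1.51] 0.0
A 40 [-0.32  0.29  1.9   0.45  1.04  1.23] 0.0
A 55 [-0.46  0.39  1.91  0.6   1.06  0.98] 0.0
A 70 [-0.57  0.52  1.91  0.72  1.1   0.77] 0.0
A 80 [-0.62  0.62  1.89  0.79  1.14  0.64] 0.0
A 90 [-0.66  0.73  1.87  0.85  1.18  0.53] 0.0
B -6 [ 0.17  0.28  1.75  0.    1.11 -1.17] 0.0
B 0 [ 0.14  0.27  1.76 -0.    1.11 -1.2 ] 0.0
B 10 [ 0.03  0.24  1.81  0.11  1.07 -1.37] 0.0
B 25 [-0.15  0.24  1.86  0.28  1.04 -1.63] 0.0
B 40 [-0.32  0.29  1.9   0.45  1.04 -1.91] 0.0
B 55 [-0.46  0.39  1.91  0.6   1.06 -2.16] 0.0
B 70 [-0.57  0.52  1.91  0.72  1.1  -2.38] 0.0
B 80 [-0.62  0.62  1.89  0.79  1.14 -2.5 ] 0.0
B 90 [-0.66  0.73  1.87  0.85  1.18 -2.61] 0.0
[296.9   0.  566.7  56.6 494.  321.3] [-1.1 -1.  -0.1 -0.  -0.   0.2 -1.4 -0.6 -0.1]
[0. 0. 0.]
[ 0. -0.  0.]
[-0. -0.  0.]
```

```bash
cat > tgt.py <<'E'
from ikplan import *
def delta(pos_b,phi_deg,opt='A',base=None):
    s=monitor.state(); 
    Rc=Ro.from_euler('xyz',s['orientation']).as_matrix() if base is None else base[1]
    pc=s['tool_pos'] if base is None else base[0]
    R=toolR(np.radians(phi_deg),opt)
    rv=Ro.from_matrix(R@Rc.T).as_rotvec(); d=(b2w(p,pos_b)[0]-pc)/10
    return np.round(np.r_[rv,d],3)
def here():
    s=monitor.state(); b=w2b(p,s['tool_pos'])[0]; Q=Ro.from_euler('xyz',s['orientation']).as_matrix()
    z=Bz.as_matrix().T@Q[:,2]; y=Bz.as_matrix().T@Q[:,1]
    F=Bz.as_matrix().T@s['contact_force']
    print('t',round(s['time_s'],2),'board pos',np.round(b,1),'phi',round(np.degrees(np.arctan2(-z[0],-z[2])),1),'zdir',np.round(z,3),'y',np.round(y,3),'F_b',np.round(F,1),'w',round(s['width'],3))
E
python3 - <<'E'
from tgt import *
here(); print(delta((-75,-20,340),0)); print(p)
E
```

```text
t 2.05 board pos [ 330.1 -110.1  364.8] phi 21.3 zdir [-0.355  0.216 -0.909] y [ 0.755  0.639 -0.143] F_b [ 0.5 -1.3 -0.5] w 0.398
[-0.193  0.392 -0.662 18.003 37.391 -2.485]
[569.15081868  14.58720582  -1.8007771 ]
```

Call:
servo_tool --rows '[-0.02, 0.04, -0.07, 2, 4.1, 0, 0.4, -0.04, 0.08, -0.13, 4, 8.2, 0, 0.4, -0.06, 0.12, -0.2, 6, 12.4, 0, 0.4, -0.08, 0.16, -0.26, 8, 16.6, 0, 0.4, -0.1, 0.2, -0.33, 10, 20.8, 0, 0.4, -0.12, 0.24, -0.4, 12, 25, -0.5, 0.4, -0.135, 0.274, -0.46, 14, 29, -1, 0.4, -0.155, 0.314, -0.53, 16, 33.2, -2, 0.4, -0.193, 0.392, -0.662, 18, 37.4, -2.5, 0.4, -0.193, 0.392, -0.662, 18, 37.4, -2.5, 0.4, -0.193, 0.392, -0.662, 18, 37.4, -2.5, 0.4, -0.193, 0.392, -0.662, 18, 37.4, -2.5, 0.4]'

```text
time_s: 3.25
tool_pos: [568.4, 88.5, 341.1]
orientation: [3.136, 0.003, -0.227]
contact_force: [-0.1, -0.9, -0.4]
width: 0.398
```

```bash
python3 log.py; python3 kin.py
python3 - <<'E'
from tgt import *
here(); 
s=monitor.state(); c=snap('wrist','w1.png'); pickle.dump((s,c),open('w1.pkl','wb')); snap('scene','s1.png')
E
```

```text
3.25 [ 0.154  0.208  1.64  -0.004  1.299  1.953] [568.4  88.5 341.1] [ 3.136e+00  3.000e-03 -2.270e-01] [-0.1 -0.9 -0.4] 0.398
[ 2.971e+02 -1.000e-01  5.669e+02  5.700e+01  4.942e+02  3.212e+02] [-1.1 -1.  -0.1 -0.  -0.1  0.2 -1.4 -0.6 -0.1  0.2 -1.5 -0.1]
[0. 0. 0.]
[ 0. -0.  0.]
[-0. -0.  0.]
[-0.  0.  0.]
t 3.25 board pos [-71.8 -17.6 341.1] phi -0.3 zdir [ 0.006 -0.003 -1.   ] y [1.    0.003 0.006] F_b [ 0.9  0.1 -0.4] w 0.398
```

View pics/w1.png

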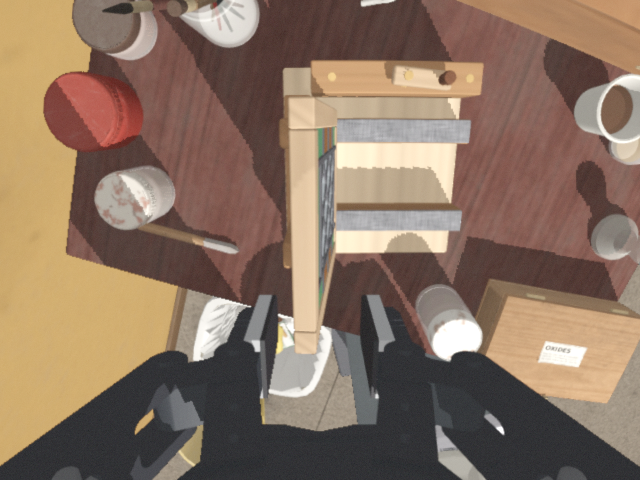

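View pics/s1.png

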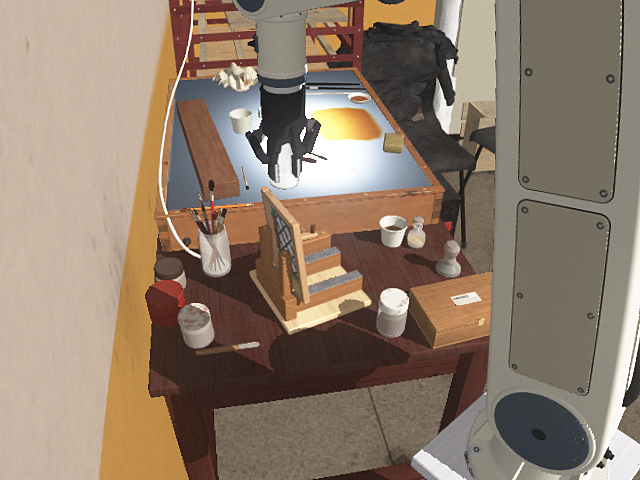

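```bash
cat >> h.py <<'E'
def wcam(s,c):
    from scipy.spatial.transform import Rotation as Ro
    T=np.eye(4); T[:3,:3]=Ro.from_euler('xyz',s['orientation']).as_matrix(); T[:3,3]=s['tool_pos']
    M=np.linalg.inv(T@np.array(c['mount'])); c=dict(c); c['R']=M[:3,:3]; c['t']=M[:3,3]; return c
E
python3 - <<'E'
from h import *; import pickle
s,c=pickle.load(open('w1.pkl','rb')); c=wcam(s,c)
from ov import *
im=c['pixels'][50:370,250:500,::-1]; im=cv2.resize(im,None,fx=1.8,fy=1.8,interpolation=cv2.INTER_CUBIC)
cv2.imwrite('pics/w1z.png',im); im2=im.copy()
a=(1.8,250,50)
lines(im2,c,p,edges(panel_pts(-60,-4,56,-np.radians(6),0)),(0,255,255),*a)
lines(im2,c,p,boxedges(-80,85,85,115,15,72),(0,0,255),*a)
for yy in(-45,50): lines(im2,c,p,boxedges(-80,85,yy-12.5,yy+12.5,15,55),(0,255,0),*a)
cv2.imwrite('pics/w1o.png',im2)
E
```

```text
(no output)
```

View pics/w1o.png

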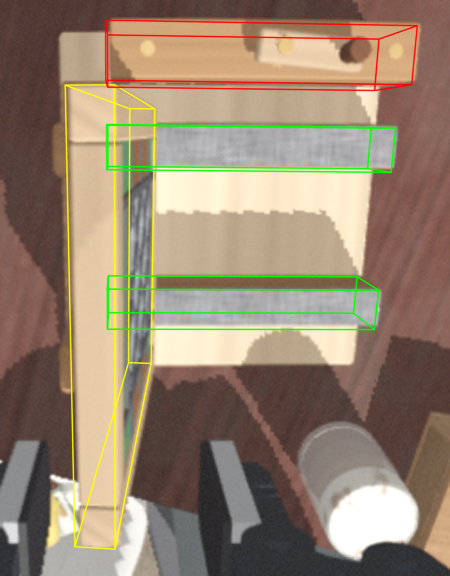

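View pics/w1z.png

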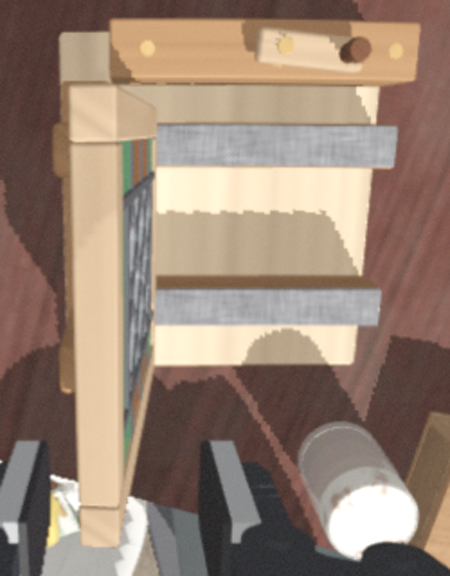

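Run:
```python
from tgt import *
for P in ((-79,-10,300),(-79,-10,256)): print(delta(P,0))
```

```text
[ 4.00e-03 -3.00e-03 -1.00e-03  9.32e-01  5.82e-01 -4.17e+00]
[ 4.00e-03 -3.00e-03 -1.00e-03  9.32e-01  5.82e-01 -8.57e+00]
```

Call:
servo_tool --rows '[0.004, -0.003, 0, 0.5, 0.3, -1.5, 0.4, 0.004, -0.003, 0, 0.93, 0.58, -3, 0.4, 0.004, -0.003, 0, 0.93, 0.58, -5, 0.4, 0.004, -0.003, 0, 0.93, 0.58, -7, 0.4, 0.004, -0.003, 0, 0.93, 0.58, -8.6, 0.4, 0.004, -0.003, 0, 0.93, 0.58, -8.6, 0.35, 0.004, -0.003, 0, 0.93, 0.58, -8.6, 0.32, 0.004, -0.003, 0, 0.93, 0.58, -8.6, 0.32]'

```text
time_s: 4.15
tool_pos: [578.2, 95.1, 256.3]
orientation: [-3.141, -0.0, -0.228]
contact_force: [0.6, 0.1, 0.4]
width: 0.32
```

```bash
python3 log.py
python3 - <<'E'
from tgt import *
here(); 
s=monitor.state(); c=snap('wrist','w2.png'); pickle.dump((s,c),open('w2.pkl','wb'));
im=snap('scene','s2.png')['pixels'][60:340,200:400,::-1]; cv2.imwrite('pics/s2z.png',cv2.resize(im,None,fx=2,fy=2))
E
```

```text
4.15 [0.16  0.292 1.719 0.    1.129 1.959] [578.2  95.1 256.3] [-3.141 -0.    -0.228] [0.6 0.1 0.4] 0.32
t 4.15 board pos [-80.5  -9.6 256.3] phi 0.0 zdir [-0.  0. -1.] y [ 1.     0.002 -0.   ] F_b [-0.2  0.6  0.4] w 0.32
```

View pics/w2.png

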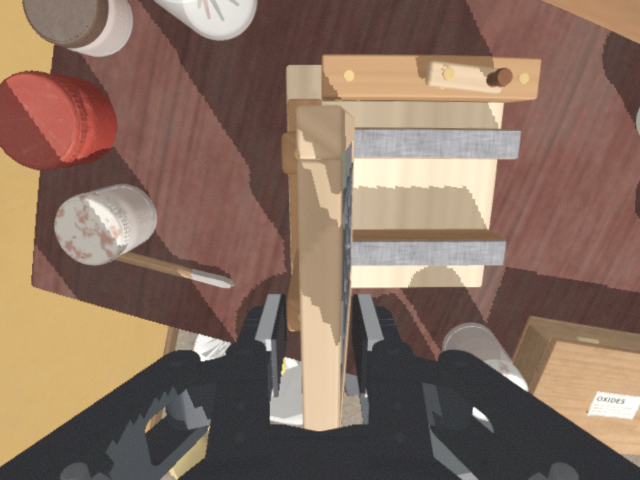

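View pics/s2z.png

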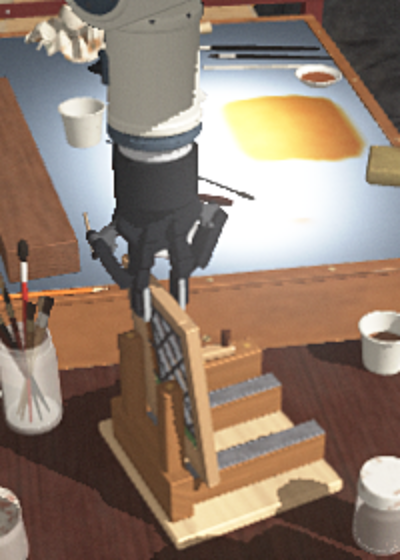

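```bash
cat > traj.py <<'E'
from tgt import *
def tcp(th,phi,g,a=8,piv=(-53,55),y=-10):
    t,f=np.radians(th),np.radians(phi)
    E=np.array([piv[0]+200*np.sin(t),piv[1]+200*np.cos(t)])
    yt=np.array([np.cos(f),-np.sin(f)]); d=np.array([-np.sin(f),-np.cos(f)])
    c=E-g/2*yt-a*d; return np.array([c[0],y,c[1]])
def rows(ths,phis,ops,**k):
    s=monitor.state(); base=(s['tool_pos'],Ro.from_euler('xyz',s['orientation']).as_matrix())
    out=[]
    for th,ph,o in zip(ths,phis,ops):
        r=delta(tcp(th,ph,85*o,**k),ph,base=base); out+= [*np.round(r[:3],3),*np.round(r[3:],2),round(o,2)]
    print([float(v)+0 for v in out])
E
python3 - <<'E'
from traj import *
here()
ths=np.r_[-5,-4,-3,-2,-1,0,1,2,3,4,5,6,7,8,9,10,11,12,13,14]
rows(ths,np.clip(ths,0,99)*50/90,np.linspace(.31,.26,5).tolist()+[.26]*15)
E
```

```text
t 4.25 board pos [-80.6  -9.6 256.3] phi 0.0 zdir [-0.  0. -1.] y [ 1.     0.002 -0.   ] F_b [-1.  -0.2 -0. ] w 0.316
[0.0, 0.001, -0.002, 0.03, 0.3, 0.59, 0.31, 0.0, 0.001, -0.002, -0.06, -0.09, 0.62, 0.3, 0.0, 0.001, -0.002, -0.15, -0.48, 0.64, 0.29, 0.0, 0.001, -0.002, -0.24, -0.87, 0.66, 0.27, 0.0, 0.001, -0.002, -0.34, -1.26, 0.66, 0.26, 0.0, 0.001, -0.002, -0.42, -1.6, 0.67, 0.26, 0.009, -0.002, -0.002, -0.5, -1.95, 0.68, 0.26, 0.019, -0.004, -0.002, -0.58, -2.3, 0.68, 0.26, 0.028, -0.006, -0.002, -0.66, -2.65, 0.67, 0.26, 0.037, -0.008, -0.002, -0.74, -2.99, 0.66, 0.26, 0.047, -0.01, -0.002, -0.82, -3.34, 0.64, 0.26, 0.056, -0.013, -0.002, -0.9, -3.69, 0.62, 0.26, 0.066, -0.015, -0.002, -0.98, -4.03, 0.59, 0.26, 0.075, -0.017, -0.002, -1.06, -4.38, 0.56, 0.26, 0.085, -0.019, -0.002, -1.14, -4.72, 0.51, 0.26, 0.094, -0.021, -0.002, -1.23, -5.07, 0.47, 0.26, 0.104, -0.024, -0.002, -1.31, -5.41, 0.41, 0.26, 0.113, -0.026, -0.002, -1.39, -5.75, 0.35, 0.26, 0.122, -0.028, -0.002, -1.47, -6.09, 0.29, 0.26, 0.132, -0.03, -0.002, -1.54, -6.43, 0.22, 0.26]
```

Call:
servo_tool --rows '[0, 0, 0, 0, 0.2, 0.3, 0.31, 0, 0, 0, -0.06, -0.1, 0.6, 0.3, 0, 0, 0, -0.15, -0.5, 0.64, 0.29, 0, 0, 0, -0.24, -0.87, 0.66, 0.27, 0, 0, 0, -0.34, -1.26, 0.66, 0.26, 0, 0, 0, -0.42, -1.6, 0.67, 0.26, 0.01, -0.002, 0, -0.5, -1.95, 0.68, 0.26, 0.02, -0.004, 0, -0.58, -2.3, 0.68, 0.26, 0.03, -0.006, 0, -0.66, -2.65, 0.67, 0.26, 0.037, -0.008, 0, -0.74, -3, 0.66, 0.26, 0.037, -0.008, 0, -0.74, -3, 0.66, 0.26]'

```text
time_s: 5.35
tool_pos: [570.1, 64.7, 261.9]
orientation: [-3.104, 0.002, -0.229]
contact_force: [0.1, 0.9, -0.7]
width: 0.263
```

```bash
cat > look.py <<'E'
from tgt import *
import sys
n=sys.argv[1]; here(); s=monitor.state()
im=snap('scene',n+'s.png')['pixels'][120:340,200:440,::-1]; im=cv2.resize(im,None,fx=2.2,fy=2.2)
c=imaging.camera('wrist'); w=c['pixels'][:,:,::-1]; w=cv2.resize(w,None,fx=.75,fy=.75)
pickle.dump((s,c),open(n+'.pkl','wb'))
H=max(im.shape[0],w.shape[0]); 
a=np.zeros((H,320,3),np.uint8); im=im[:H,100:420]; w=w[:, :]
out=np.zeros((H,800,3),np.uint8); out[:im.shape[0],:320]=im; out[:w.shape[0],320:800]=w
cv2.imwrite('pics/'+n+'.png',out)
E
python3 look.py t1
```

```text
t 5.35 board pos [-49.  -10.5 261.9] phi 2.2 zdir [-0.038 -0.002 -0.999] y [ 0.999  0.001 -0.038] F_b [-0.9 -0.1 -0.7] w 0.263
```

View pics/t1.png

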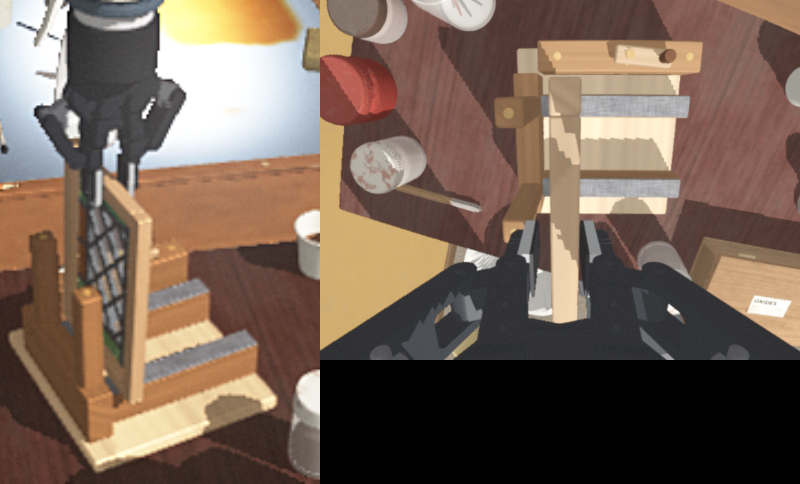

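Run:
```python
from traj import *
print(tcp(4,2.2,22))
ths=np.r_[5,6,7,8,9,10,11,12,13,14,15.3,16.6,18,19.5,21,22.5,24,26,28,30]
rows(ths,ths*50/90,[.26]*10+np.linspace(.265,.34,10).tolist())
```

```text
[-49.73349486 -10.         262.92917928]
[0.01, -0.004, -0.002, -0.03, -0.33, 0.08, 0.26, 0.02, -0.006, -0.002, -0.11, -0.67, 0.06, 0.26, 0.029, -0.008, -0.002, -0.2, -1.02, 0.03, 0.26, 0.039, -0.011, -0.002, -0.28, -1.37, 0.0, 0.26, 0.048, -0.013, -0.002, -0.36, -1.71, -0.04, 0.26, 0.057, -0.015, -0.002, -0.44, -2.05, -0.09, 0.26, 0.067, -0.017, -0.002, -0.52, -2.4, -0.15, 0.26, 0.076, -0.019, -0.002, -0.6, -2.74, -0.21, 0.26, 0.086, -0.022, -0.002, -0.68, -3.08, -0.27, 0.26, 0.095, -0.024, -0.002, -0.76, -3.42, -0.34, 0.26, 0.107, -0.027, -0.002, -0.86, -3.84, -0.44, 0.27, 0.12, -0.03, -0.002, -0.95, -4.24, -0.55, 0.27, 0.133, -0.033, -0.002, -1.05, -4.67, -0.68, 0.28, 0.147, -0.036, -0.002, -1.16, -5.14, -0.82, 0.29, 0.161, -0.039, -0.002, -1.27, -5.6, -0.98, 0.3, 0.175, -0.043, -0.002, -1.37, -6.05, -1.15, 0.31, 0.19, -0.046, -0.002, -1.48, -6.5, -1.33, 0.32, 0.208, -0.05, -0.002, -1.62, -7.1, -1.6, 0.32, 0.227, -0.055, -0.002, -1.76, -7.7, -1.88, 0.33, 0.246, -0.059, -0.002, -1.9, -8.28, -2.19, 0.34]
```

Call:
servo_tool --rows '[0.01, -0.004, 0, -0.03, -0.33, 0.08, 0.26, 0.02, -0.006, 0, -0.11, -0.67, 0.06, 0.26, 0.03, -0.008, 0, -0.2, -1.02, 0.03, 0.26, 0.04, -0.011, 0, -0.28, -1.37, 0, 0.26, 0.048, -0.013, 0, -0.36, -1.71, -0.04, 0.26, 0.057, -0.015, 0, -0.44, -2.05, -0.09, 0.26, 0.067, -0.017, 0, -0.52, -2.4, -0.15, 0.26, 0.076, -0.019, 0, -0.6, -2.74, -0.21, 0.26, 0.086, -0.022, 0, -0.68, -3.08, -0.27, 0.26, 0.095, -0.024, 0, -0.76, -3.42, -0.34, 0.26, 0.107, -0.027, 0, -0.86, -3.84, -0.44, 0.27, 0.12, -0.03, 0, -0.95, -4.24, -0.55, 0.27, 0.133, -0.033, 0, -1.05, -4.67, -0.68, 0.28, 0.147, -0.036, 0, -1.16, -5.14, -0.82, 0.29, 0.161, -0.039, 0, -1.27, -5.6, -0.98, 0.3]'

```text
time_s: 6.95
tool_pos: [557.4, 8.9, 251.9]
orientation: [-2.937, 0.0, -0.228]
contact_force: [-0.2, -0.8, 0.4]
width: 0.301
```

```bash
python3 look.py t2;python3 - <<'E'
from traj import *
print(tcp(21,21*50/90,.3*85))
E
```

```text
t 6.95 board pos [  8.2 -10.1 251.9] phi 11.7 zdir [-0.203 -0.001 -0.979] y [ 0.979  0.002 -0.203] F_b [ 0.8 -0.1  0.4] w 0.301
[  7.80473756 -10.         252.12908432]
```

View pics/t2.png

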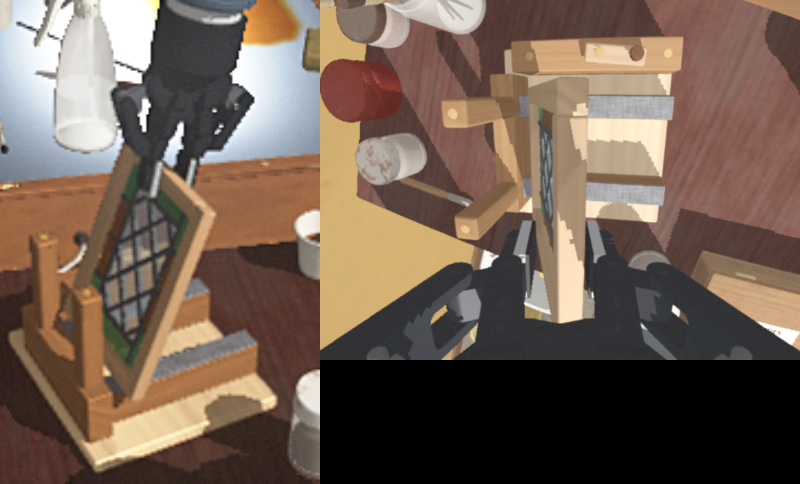

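Run:
```python
from traj import *
ths=21+np.r_[1,np.arange(1,20)*1.8+.7]
rows(ths,ths*50/90,np.linspace(.31,.5,20).tolist())
print(ths[-1])
```

```text
[0.009, -0.003, -0.001, -0.03, -0.2, -0.07, 0.31, 0.023, -0.006, -0.001, -0.13, -0.65, -0.24, 0.32, 0.04, -0.01, -0.001, -0.26, -1.18, -0.47, 0.33, 0.057, -0.014, -0.001, -0.38, -1.71, -0.72, 0.34, 0.074, -0.018, -0.001, -0.5, -2.23, -0.98, 0.35, 0.091, -0.022, -0.001, -0.62, -2.74, -1.26, 0.36, 0.108, -0.026, -0.001, -0.74, -3.25, -1.55, 0.37, 0.125, -0.03, -0.001, -0.85, -3.74, -1.86, 0.38, 0.142, -0.034, -0.001, -0.97, -4.22, -2.19, 0.39, 0.159, -0.038, -0.001, -1.08, -4.7, -2.53, 0.4, 0.176, -0.042, -0.001, -1.18, -5.16, -2.89, 0.41, 0.193, -0.046, -0.001, -1.29, -5.61, -3.26, 0.42, 0.21, -0.05, -0.001, -1.39, -6.05, -3.64, 0.43, 0.227, -0.054, -0.001, -1.49, -6.47, -4.04, 0.44, 0.244, -0.058, -0.001, -1.59, -6.89, -4.45, 0.45, 0.261, -0.062, -0.001, -1.68, -7.29, -4.87, 0.46, 0.278, -0.066, -0.001, -1.78, -7.67, -5.3, 0.47, 0.295, -0.07, -0.001, -1.86, -8.05, -5.75, 0.48, 0.312, -0.074, -0.001, -1.95, -8.41, -6.21, 0.49, 0.329, -0.078, -0.001, -2.03, -8.75, -6.68, 0.5]
55.900000000000006
```

Call:
servo_tool --rows '[0.01, -0.003, 0, -0.03, -0.2, -0.07, 0.31, 0.023, -0.006, 0, -0.13, -0.65, -0.24, 0.32, 0.04, -0.01, 0, -0.26, -1.18, -0.47, 0.33, 0.057, -0.014, 0, -0.38, -1.71, -0.72, 0.34, 0.074, -0.018, 0, -0.5, -2.23, -0.98, 0.35, 0.091, -0.022, 0, -0.62, -2.74, -1.26, 0.36, 0.108, -0.026, 0, -0.74, -3.25, -1.55, 0.37, 0.125, -0.03, 0, -0.85, -3.74, -1.86, 0.38, 0.142, -0.034, 0, -0.97, -4.22, -2.19, 0.39, 0.159, -0.038, 0, -1.08, -4.7, -2.53, 0.4, 0.176, -0.042, 0, -1.18, -5.16, -2.89, 0.41, 0.193, -0.046, 0, -1.29, -5.61, -3.26, 0.42, 0.21, -0.05, 0, -1.39, -6.05, -3.64, 0.43, 0.227, -0.054, 0, -1.49, -6.47, -4.04, 0.44, 0.244, -0.058, 0, -1.59, -6.89, -4.45, 0.45, 0.261, -0.062, 0, -1.68, -7.29, -4.87, 0.46, 0.278, -0.066, 0, -1.78, -7.67, -5.3, 0.47, 0.295, -0.07, 0, -1.86, -8.05, -5.75, 0.48]'

```text
time_s: 8.85
tool_pos: [538.9, -71.5, 194.2]
orientation: [-2.634, -0.002, -0.228]
contact_force: [0.5, -2.8, -0.3]
width: 0.479
```

```bash
python3 look.py t3;python3 - <<'E'
from traj import *
print(tcp(52.3,52.3*50/90,.48*85))
E
```

```text
t 8.85 board pos [ 90.7  -9.8 194.2] phi 29.1 zdir [-0.486  0.001 -0.874] y [ 0.874  0.002 -0.486] F_b [ 2.7  1.1 -0.3] w 0.479
[ 91.29732226 -10.         194.20601366]
```

View pics/t3.png

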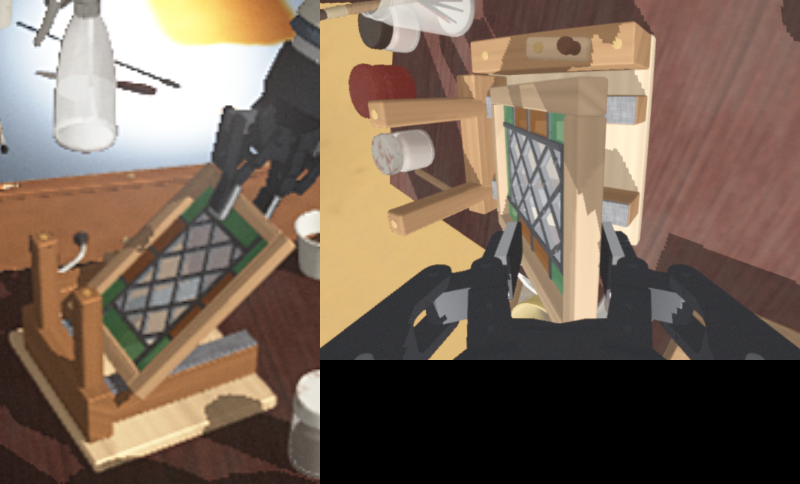

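Run:
```python
from traj import *
ths=52.3+np.r_[1,np.arange(1,20)*1.75+.7]
rows(ths,ths*50/90,np.linspace(.49,.6,20).tolist())
print(ths[-1])
```

```text
[0.009, -0.002, -0.001, -0.04, -0.21, -0.19, 0.49, 0.023, -0.005, -0.001, -0.1, -0.5, -0.56, 0.5, 0.04, -0.009, -0.001, -0.19, -0.84, -1.03, 0.5, 0.056, -0.013, -0.001, -0.26, -1.18, -1.51, 0.51, 0.073, -0.017, -0.001, -0.34, -1.49, -2.0, 0.51, 0.089, -0.021, -0.001, -0.41, -1.79, -2.49, 0.52, 0.106, -0.024, -0.001, -0.48, -2.08, -3.0, 0.52, 0.122, -0.028, -0.001, -0.54, -2.35, -3.51, 0.53, 0.139, -0.032, -0.001, -0.6, -2.6, -4.03, 0.54, 0.155, -0.036, -0.001, -0.65, -2.84, -4.56, 0.54, 0.172, -0.04, -0.001, -0.7, -3.06, -5.1, 0.55, 0.188, -0.044, -0.001, -0.75, -3.27, -5.64, 0.55, 0.205, -0.048, -0.001, -0.8, -3.46, -6.18, 0.56, 0.221, -0.051, -0.001, -0.84, -3.63, -6.74, 0.57, 0.238, -0.055, -0.001, -0.88, -3.79, -7.29, 0.57, 0.254, -0.059, -0.001, -0.91, -3.93, -7.85, 0.58, 0.271, -0.063, -0.001, -0.94, -4.05, -8.42, 0.58, 0.287, -0.067, -0.001, -0.96, -4.16, -8.99, 0.59, 0.304, -0.071, -0.001, -0.98, -4.25, -9.56, 0.59, 0.32, -0.075, -0.001, -1.0, -4.32, -10.13, 0.6]
86.25
```

Call:
servo_tool --rows '[0.01, -0.002, 0, -0.04, -0.21, -0.19, 0.49, 0.023, -0.005, 0, -0.1, -0.5, -0.56, 0.5, 0.04, -0.009, 0, -0.19, -0.84, -1.03, 0.5, 0.056, -0.013, 0, -0.26, -1.18, -1.51, 0.51, 0.073, -0.017, 0, -0.34, -1.49, -2.0, 0.51, 0.089, -0.021, 0, -0.41, -1.79, -2.49, 0.52, 0.106, -0.024, 0, -0.48, -2.08, -3.0, 0.52, 0.122, -0.028, 0, -0.54, -2.35, -3.51, 0.53, 0.139, -0.032, 0, -0.6, -2.6, -4.03, 0.54, 0.155, -0.036, 0, -0.65, -2.84, -4.56, 0.54, 0.172, -0.04, 0, -0.7, -3.06, -5.1, 0.55, 0.188, -0.044, 0, -0.75, -3.27, -5.64, 0.55, 0.205, -0.048, 0, -0.8, -3.46, -6.18, 0.56, 0.221, -0.051, 0, -0.84, -3.63, -6.74, 0.57, 0.238, -0.055, 0, -0.88, -3.79, -7.29, 0.57, 0.254, -0.059, 0, -0.91, -3.93, -7.85, 0.58, 0.27, -0.063, 0, -0.94, -4.05, -8.42, 0.58, 0.287, -0.067, 0, -0.96, -4.16, -8.99, 0.59]'

```text
time_s: 10.75
tool_pos: [529.3, -112.8, 104.2]
orientation: [-2.339, -0.002, -0.229]
contact_force: [-0.6, -0.9, -1.4]
width: 0.59
```

```bash
python3 look.py t4;python3 - <<'E'
from traj import *
print(tcp(82.75,82.75*50/90,.59*85))
E
```

```text
t 10.75 board pos [133.1  -9.7 104.2] phi 46.0 zdir [-0.719  0.    -0.695] y [ 0.695  0.002 -0.719] F_b [ 1.  -0.4 -1.4] w 0.59
[133.72571203 -10.         103.82884872]
```

View pics/t4.png

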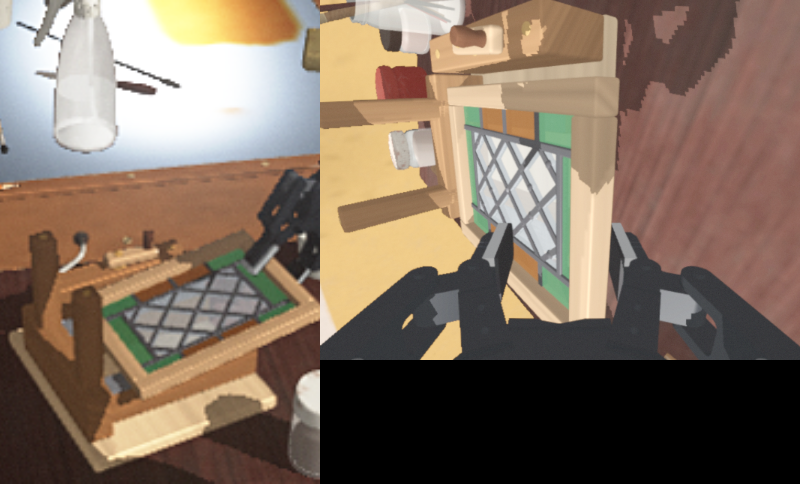

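View pics/t4s.png

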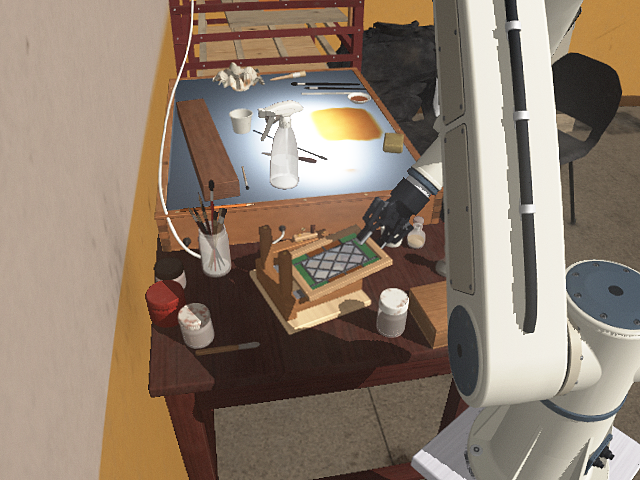

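Run:
```python
from traj import *
ths=[83.5,85,86.5,88,89,90,91,91.8]
rows(ths,[46,46.5,47,47,47,47,47,47],[.59,.6,.6,.61,.61,.62,.62,.62])
P=tcp(91.8,47,.62*85); print(P)
for dx,dz in((15,0),(40,0),(60,25),(80,80),(80,120)): print(delta(P+[dx,0,dz],47))
```

```text
[0.0, 0.0, -0.001, -0.01, -0.08, -0.24, 0.59, 0.009, -0.002, -0.001, -0.02, -0.12, -0.72, 0.6, 0.017, -0.004, -0.001, -0.03, -0.18, -1.23, 0.6, 0.017, -0.004, -0.001, -0.03, -0.18, -1.72, 0.61, 0.017, -0.004, -0.001, -0.03, -0.19, -2.07, 0.61, 0.017, -0.004, -0.001, -0.03, -0.16, -2.38, 0.62, 0.017, -0.004, -0.001, -0.03, -0.16, -2.73, 0.62, 0.017, -0.004, -0.001, -0.02, -0.15, -3.01, 0.62]
[134.7814849 -10.         73.4450051]
[ 1.700e-02 -4.000e-03 -1.000e-03 -3.670e-01 -1.614e+00 -3.014e+00]
[ 1.700e-02 -4.000e-03 -1.000e-03 -9.370e-01 -4.048e+00 -3.014e+00]
[ 1.700e-02 -4.000e-03 -1.000e-03 -1.392e+00 -5.995e+00 -5.140e-01]
[ 1.700e-02 -4.000e-03 -1.000e-03 -1.848e+00 -7.943e+00  4.986e+00]
[ 1.700e-02 -4.000e-03 -1.000e-03 -1.848e+00 -7.943e+00  8.986e+00]
```

Call:
servo_tool --rows '[0, 0, 0, -0.01, -0.08, -0.24, 0.59, 0.01, -0.002, 0, -0.02, -0.12, -0.65, 0.6, 0.017, -0.004, 0, -0.03, -0.18, -1.1, 0.6, 0.017, -0.004, 0, -0.03, -0.18, -1.55, 0.61, 0.017, -0.004, 0, -0.03, -0.19, -1.95, 0.61, 0.017, -0.004, 0, -0.03, -0.16, -2.3, 0.62, 0.017, -0.004, 0, -0.03, -0.16, -2.6, 0.62, 0.017, -0.004, 0, -0.02, -0.15, -2.85, 0.62, 0.017, -0.004, 0, -0.02, -0.15, -3.05, 0.62, 0.017, -0.004, 0, -0.02, -0.15, -3.05, 0.62]'

```text
time_s: 11.85
tool_pos: [529.1, -114.1, 74.1]
orientation: [-2.323, -0.002, -0.228]
contact_force: [0.9, -0.3, -1.3]
width: 0.617
```

```bash
python3 look.py t5
```

```text
t 11.85 board pos [134.4  -9.6  74.1] phi 46.9 zdir [-0.73   0.    -0.683] y [ 0.683  0.002 -0.73 ] F_b [ 0.   1.  -1.3] w 0.617
```

View pics/t5.png

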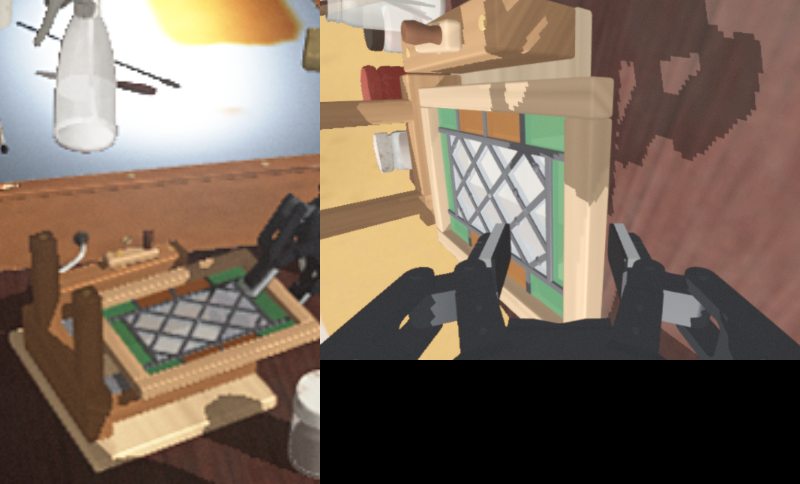

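```bash
cat > ovn.py <<'E'
import sys; from tgt import *
import ov
def run(n,px,py,th,yaw,ba,pz=62):
    s,c=pickle.load(open(n+'.pkl','rb')); c=wcam(s,c); im=c['pixels'][:,:,::-1].copy()
    im=cv2.resize(im,None,fx=1.25,fy=1.25,interpolation=cv2.INTER_CUBIC); a=(1.25,0,0)
    ov.lines(im,c,p,ov.edges(ov.panel_pts(px,py,pz,np.radians(th),yaw)),(0,255,255),*a)
    ov.lines(im,c,p,ov.boxedges(-80,85,85,115,15,72),(0,0,255),*a)
    ca,sa=np.cos(ba),np.sin(ba)
    B=[np.array([10+ca*x+sa*y,100-sa*x+ca*y,84.5]) for x,y in((-14,-8.5),(42,-8.5),(42,8.5),(-14,8.5))]
    ov.lines(im,c,p,[(B[i],B[(i+1)%4]) for i in range(4)],(255,0,255),*a)
    cv2.imwrite('pics/'+n+'o.png',im)
run(sys.argv[1],*map(float,sys.argv[2:]))
E
python3 ovn.py t5 -53 -4 90 0 0.1
```

```text
(no output)
```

View pics/t5o.png

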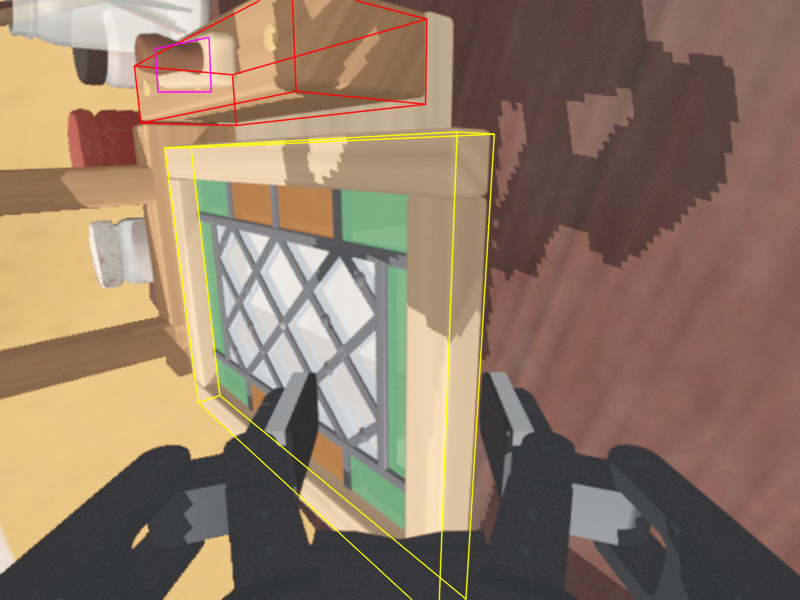

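Call:
servo_tool --rows '[0, 0, 0, 0, 0, -0.15, 0.62, 0, 0, 0, 0, 0, -0.3, 0.62, 0, 0, 0, -0.1, -0.4, -0.3, 0.62, 0, 0, 0, -0.35, -1.5, -0.3, 0.62, 0, 0, 0, -0.7, -3, -0.2, 0.62, 0, 0, 0, -1.2, -5, 0.5, 0.62, 0, 0, 0, -1.6, -7, 3, 0.6, 0, 0, 0, -1.6, -7, 7, 0.5, 0, 0, 0, -1.6, -7, 10, 0.4]'

```text
time_s: 12.85
tool_pos: [513.0, -186.5, 175.9]
orientation: [-2.324, -0.002, -0.23]
contact_force: [0.8, -0.0, -0.1]
width: 0.404
```

```bash
python3 look.py t6; python3 ovn.py t6 -53 -4 90 0 0.1
```

```text
t 12.85 board pos [208.6  -8.9 175.9] phi 46.9 zdir [-0.73   0.002 -0.684] y [ 0.684  0.001 -0.73 ] F_b [-0.1  0.8 -0.1] w 0.404
```

View pics/t6o.png

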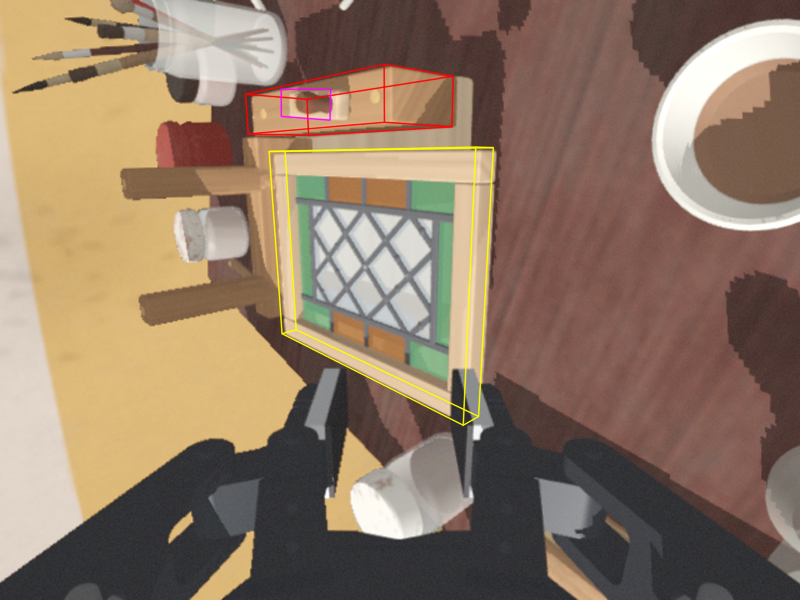

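View pics/t6s.png

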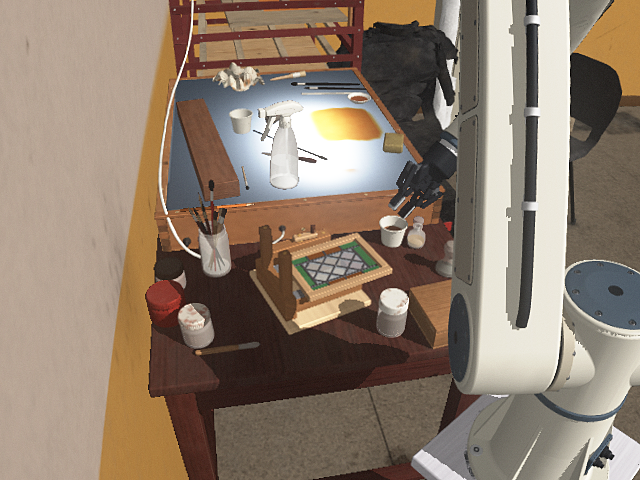

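Run:
```python
from tgt import *
for P in ((180,-4,140),(180,-4,78)): print(delta(P,0))
```

```text
[-7.930e-01  1.930e-01 -3.000e-03  9.890e-01  2.721e+00 -3.792e+00]
[-7.930e-01  1.930e-01 -3.000e-03  9.890e-01  2.721e+00 -9.992e+00]
```

Call:
servo_tool --rows '[-0.13, 0.03, 0, 0.2, 0.5, -0.5, 0.2, -0.26, 0.06, 0, 0.35, 0.9, -1.2, 0, -0.39, 0.095, 0, 0.5, 1.4, -2, 0, -0.53, 0.13, 0, 0.7, 1.9, -2.8, 0, -0.66, 0.16, 0, 0.9, 2.4, -3.5, 0, -0.793, 0.193, -0.003, 0.99, 2.72, -4, 0, -0.793, 0.193, -0.003, 0.99, 2.72, -6, 0, -0.793, 0.193, -0.003, 0.99, 2.72, -8.5, 0, -0.793, 0.193, -0.003, 0.99, 2.72, -10, 0, -0.793, 0.193, -0.003, 0.99, 2.72, -10, 0]'

```text
time_s: 13.95
tool_pos: [521.3, -157.2, 71.9]
orientation: [-3.139, 0.01, -0.233]
contact_force: [0.4, 0.7, -0.1]
width: -0.002
```

```bash
python3 look.py t7
```

```text
t 13.95 board pos [178.2  -7.4  71.9] phi 0.1 zdir [-0.002 -0.01  -1.   ] y [ 1.    -0.003 -0.002] F_b [-0.8  0.2 -0.1] w -0.002
```

View pics/t7.png

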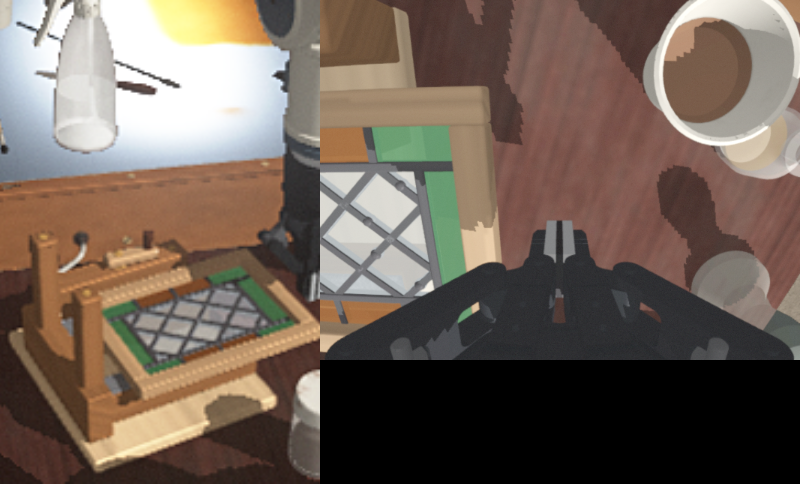

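Run:
```python
import cv2
im=cv2.imread('pics/t7s.png')[170:330,300:480]; cv2.imwrite('pics/t7z.png',cv2.resize(im,None,fx=3.5,fy=3.5))
```

```text
(no output)
```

View pics/t7z.png

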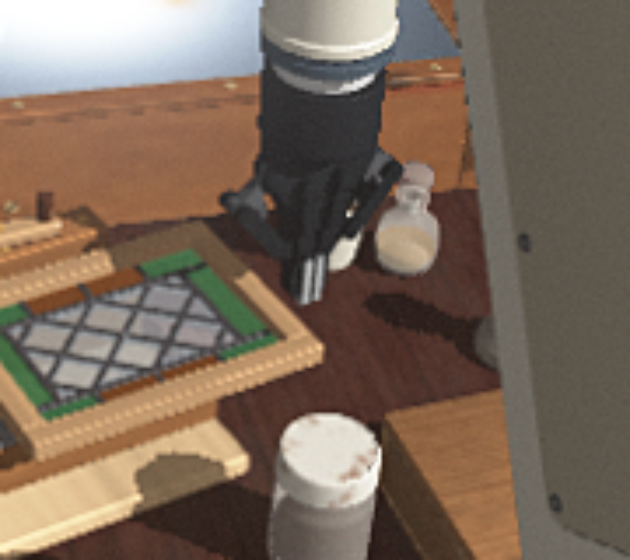

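Call:
servo_tool --rows '[0, 0, 0, 0, 0, 0, 0]'

```text
time_s: 14.15
tool_pos: [523.5, -157.8, 74.9]
orientation: [-3.139, 0.004, -0.234]
contact_force: [-0.6, -0.0, -0.3]
width: -0.0
```

Run:
```python
from tgt import *
here()
for x in (170,164,160,150,140,134): print(delta((x,-4,76),0))
```

```text
t 14.15 board pos [178.2  -5.1  74.9] phi 0.1 zdir [-0.002 -0.004 -1.   ] y [ 1.    -0.004 -0.002] F_b [ 0.1 -0.6 -0.3] w -0.0
[-0.003 -0.003  0.004  0.296  0.773  0.111]
[-0.003 -0.003  0.004  0.432  1.357  0.111]
[-0.003 -0.003  0.004  0.524  1.746  0.111]
[-0.003 -0.003  0.004  0.752  2.72   0.111]
[-3.000e-03 -3.000e-03  4.000e-03  9.800e-01  3.694e+00  1.110e-01]
[-3.000e-03 -3.000e-03  4.000e-03  1.116e+00  4.278e+00  1.110e-01]
```

Call:
servo_tool --rows '[0, 0, 0, 0.1, 0.4, 0, 0, 0, 0, 0, 0.2, 0.9, 0, 0, 0, 0, 0, 0.32, 1.35, 0, 0, 0, 0, 0, 0.4, 1.7, 0, 0, 0, 0, 0, 0.45, 1.95, 0, 0, 0, 0, 0, 0.5, 2.2, 0, 0, 0, 0, 0, 0.56, 2.4, 0, 0, 0, 0, 0, 0.6, 2.6, 0, 0, 0, 0, 0, 0.65, 2.8, 0, 0, 0, 0, 0, 0.7, 3, 0, 0, 0, 0, 0, 0.74, 3.2, 0, 0, 0, 0, 0, 0.8, 3.4, 0, 0, 0, 0, 0, 0.84, 3.6, 0, 0, 0, 0, 0, 0.84, 3.6, 0, 0]'

```text
time_s: 15.55
tool_pos: [531.6, -120.7, 74.1]
orientation: [-3.139, 0.005, -0.233]
contact_force: [-0.9, -2.1, 1.3]
width: -0.002
```

```bash
python3 look.py t8
```

```text
t 15.55 board pos [140.3  -5.8  74.1] phi 0.2 zdir [-0.003 -0.005 -1.   ] y [ 1.    -0.003 -0.003] F_b [ 2.3 -0.4  1.3] w -0.002
```

View pics/t8.png

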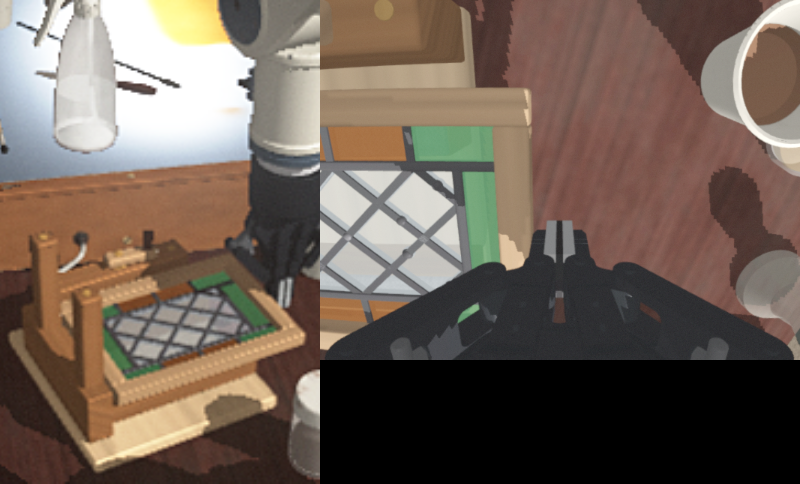

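Run:
```python
from tgt import *
for n,uv in (('t7',[(490,88)]),('t8',[(529,90),(533,200)])):
    s,c=pickle.load(open(n+'.pkl','rb')); c=wcam(s,c)
    uv=[((u-320)/.75,v/.75) for u,v in uv]
    print(n,np.round(w2b(p,back(c,uv,69)),1))
```

```text
t7 [[150.9  70.1  69. ]]
t8 [[128.5  70.8  69. ]
 [128.7  22.2  69. ]]
```

Call:
servo_tool --rows '[0, 0, 0, 0.02, 0.1, 0, 0, 0, 0, 0, 0.05, 0.2, 0, 0, 0, 0, 0, 0.07, 0.3, 0, 0, 0, 0, 0, 0.09, 0.4, 0, 0, 0, 0, 0, 0.11, 0.5, 0, 0, 0, 0, 0, 0.14, 0.6, 0, 0, 0, 0, 0, 0.14, 0.6, 0, 0]'

```text
time_s: 16.35
tool_pos: [533.9, -116.7, 74.4]
orientation: [-3.141, 0.002, -0.232]
contact_force: [1.3, -14.7, -1.7]
width: 0.0
```

```bash
python3 look.py t9
```

```text
t 16.35 board pos [135.9  -4.4  74.4] phi 0.0 zdir [-0.    -0.002 -1.   ] y [ 1.    -0.002 -0.   ] F_b [14.   4.6 -1.7] w 0.0
```

View pics/t9.png

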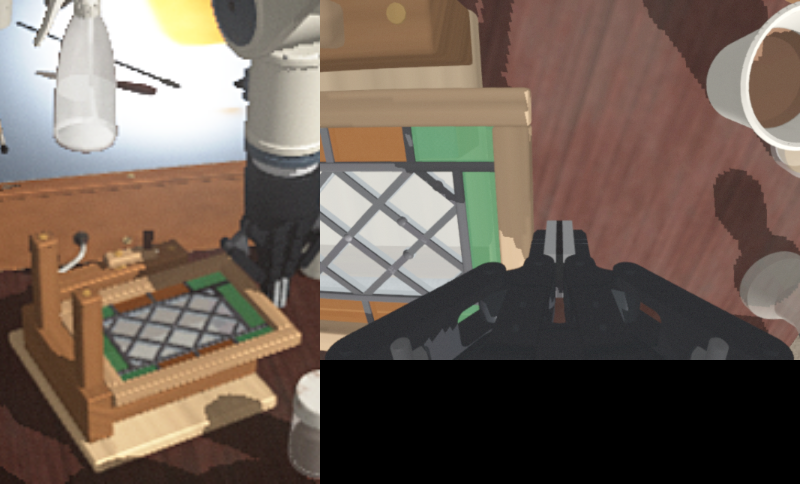

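Run:
```python
from tgt import *
for P in ((142,-4,75),(150,-4,100),(120,-40,135),(70,-80,135),(20,-115,125),(20,-115,76)): print(delta(P,0))
```

```text
[-0.001 -0.002  0.002 -0.101 -0.601  0.058]
[-1.000e-03 -2.000e-03  2.000e-03 -2.840e-01 -1.380e+00  2.558e+00]
[-1.000e-03 -2.000e-03  2.000e-03 -3.105e+00  2.362e+00  6.058e+00]
[-1.000e-03 -2.000e-03  2.000e-03 -5.860e+00  8.142e+00  6.058e+00]
[-1.0000e-03 -2.0000e-03  2.0000e-03 -8.1280e+00  1.3808e+01  5.0580e+00]
[-1.0000e-03 -2.0000e-03  2.0000e-03 -8.1280e+00  1.3808e+01  1.5800e-01]
```

Call:
servo_tool --rows '[0, 0, 0, -0.1, -0.6, 0, 0, 0, 0, 0, -0.28, -1.4, 0.5, 0, 0, 0, 0, -0.28, -1.4, 3, 0, 0, 0, 0, -1.5, 0, 5, 0, 0, 0, 0, -3, 2.4, 6, 0, 0, 0, 0, -4.5, 5.2, 6, 0, 0, 0, 0, -6, 8.1, 6, 0, 0, 0, 0, -7, 11, 6, 0, 0, 0, 0, -8.1, 13.8, 5, 0, 0, 0, 0, -8.1, 13.8, 3.5, 0, 0, 0, 0, -8.1, 13.8, 2, 0, 0, 0, 0, -8.1, 13.8, 1, 0, 0, 0, 0, -8.1, 13.8, 0.2, 0, 0, 0, 0, -8.1, 13.8, 0.2, 0, 0, 0, 0, -8.1, 13.8, 0.2, 0]'

```text
time_s: 17.95
tool_pos: [451.9, 22.8, 76.3]
orientation: [-3.139, 0.005, -0.233]
contact_force: [1.3, 0.1, -0.6]
width: -0.001
```

```bash
python3 look.py t10
```

```text
t 17.95 board pos [  18.8 -116.    76.3] phi 0.1 zdir [-0.003 -0.005 -1.   ] y [ 1.    -0.004 -0.003] F_b [-0.3  1.2 -0.6] w -0.001
```

View pics/t10.png

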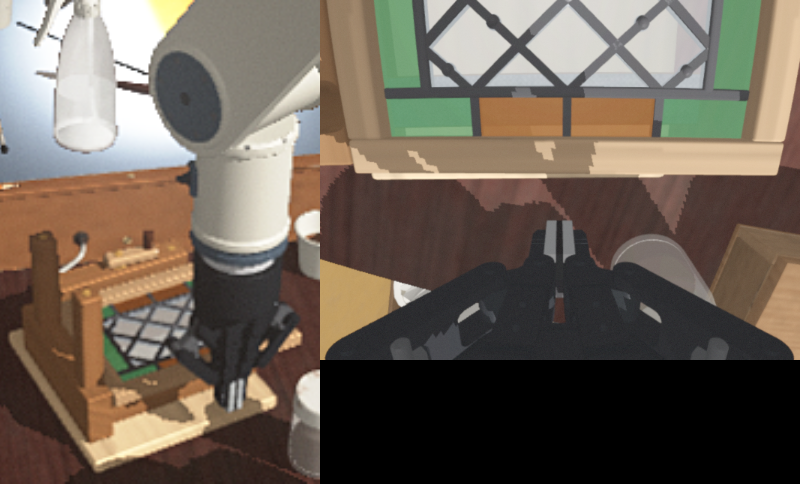

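Call:
servo_tool --rows '[0, 0, 0, 0.4, -0.1, 0, 0, 0, 0, 0, 0.8, -0.2, 0, 0, 0, 0, 0, 1.2, -0.28, 0, 0, 0, 0, 0, 1.6, -0.37, 0, 0, 0, 0, 0, 2, -0.47, 0, 0, 0, 0, 0, 2.3, -0.54, 0, 0, 0, 0, 0, 2.5, -0.58, 0, 0, 0, 0, 0, 2.7, -0.63, 0, 0, 0, 0, 0, 2.9, -0.68, 0, 0, 0, 0, 0, 3.1, -0.73, 0, 0, 0, 0, 0, 3.3, -0.77, 0, 0, 0, 0, 0, 3.3, -0.77, 0, 0]'

```text
time_s: 19.25
tool_pos: [484.8, 15.2, 76.1]
orientation: [-3.139, 0.005, -0.233]
contact_force: [-2.4, -0.6, -0.5]
width: 0.003
```

```bash
python3 look.py t11
```

```text
t 19.25 board pos [ 18.7 -82.2  76.1] phi 0.1 zdir [-0.002 -0.005 -1.   ] y [ 1.    -0.003 -0.002] F_b [ 1.1 -2.2 -0.5] w 0.003
```

View pics/t11.png

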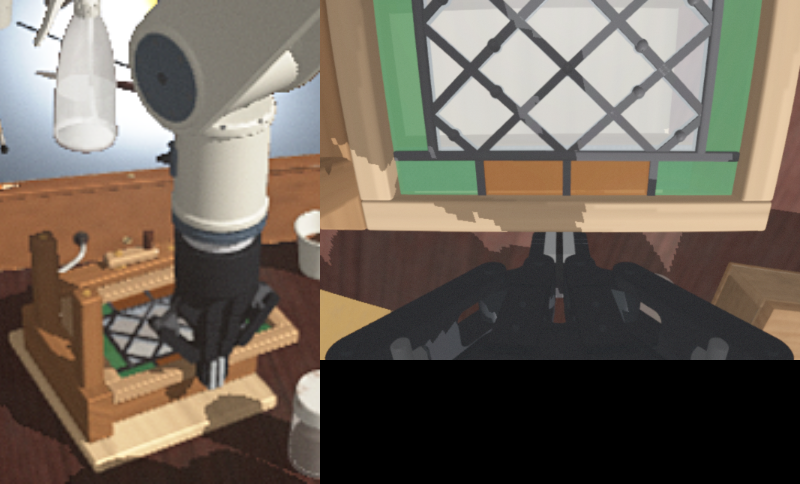

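Contact with about 2 N; continue slowly.

Call:
servo_tool --rows '[0, 0, 0, 0.1, -0.02, 0, 0, 0, 0, 0, 0.2, -0.05, 0, 0, 0, 0, 0, 0.3, -0.07, 0, 0, 0, 0, 0, 0.4, -0.09, 0, 0, 0, 0, 0, 0.4, -0.09, 0, 0]'

```text
time_s: 19.85
tool_pos: [489.1, 14.3, 76.2]
orientation: [-3.139, 0.005, -0.233]
contact_force: [-1.9, -0.9, -2.0]
width: -0.003
```

Run:
```python
from tgt import *
here()
```

```text
t 19.85 board pos [ 18.5 -77.9  76.2] phi 0.1 zdir [-0.003 -0.005 -1.   ] y [ 1.    -0.003 -0.003] F_b [ 1.3 -1.7 -2. ] w -0.003
```

Call:
servo_tool --rows '[0, 0, 0, 0.1, -0.02, 0, 0, 0, 0, 0, 0.2, -0.05, 0, 0, 0, 0, 0, 0.2, -0.05, 0, 0]'

```text
time_s: 20.15
tool_pos: [491.2, 13.8, 76.2]
orientation: [-3.139, 0.005, -0.233]
contact_force: [-0.7, 0.1, -0.3]
width: 0.001
```

```bash
python3 look.py t12
```

```text
t 20.15 board pos [ 18.5 -75.7  76.2] phi 0.2 zdir [-0.003 -0.005 -1.   ] y [ 1.    -0.003 -0.003] F_b [ 0.1 -0.7 -0.3] w 0.001
```

View pics/t12.png

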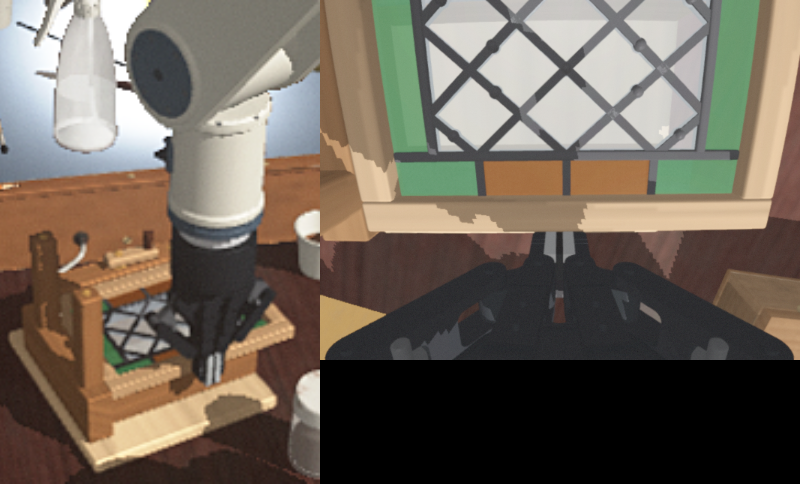

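Call:
servo_tool --rows '[0, 0, 0, 0.1, -0.02, 0, 0, 0, 0, 0, 0.2, -0.05, 0, 0, 0, 0, 0, 0.2, -0.05, 0, 0]'

```text
time_s: 20.55
tool_pos: [492.7, 13.4, 76.2]
orientation: [-3.139, 0.005, -0.233]
contact_force: [-4.4, 1.3, 2.8]
width: -0.001
```

Run:
```python
from tgt import *
here()
s,c=pickle.load(open('t12.pkl','rb')); c=wcam(s,c)
uv=[((u-320)/.75,v/.75) for u,v in [(370,232),(770,230)]]
print(np.round(w2b(p,back(c,uv,69)),1))
```

```text
t 20.55 board pos [ 18.6 -74.2  76.2] phi 0.1 zdir [-0.003 -0.005 -1.   ] y [ 1.    -0.003 -0.003] F_b [-0.2 -4.6  2.8] w -0.001
[[-76.6 -66.   69. ]
 [126.  -65.6  69. ]]
```

Call:
servo_tool --rows '[0, 0, 0, 0.1, -0.02, 0, 0, 0, 0, 0, 0.1, -0.02, 0, 0]'

```text
time_s: 20.75
tool_pos: [492.8, 13.3, 76.1]
orientation: [-3.139, 0.007, -0.233]
contact_force: [-6.3, 3.2, 5.7]
width: 0.0
```

Call:
servo_tool --rows '[0, 0, 0, -0.3, 0.07, 0, 0, 0, 0, 0, -1.2, 0.28, 0, 0, 0, 0, 0, -2.2, 0.5, 2, 0, 0, 0, 0, -2.2, 0.5, 6, 0, 0, 0, 0, 0, 0, 9, 0, 0, 0, 0, 3, -0.7, 11, 0, 0, 0, 0, 3, -0.7, 11, 0]'

```text
time_s: 21.45
tool_pos: [529.3, 5.7, 190.0]
orientation: [-3.137, -0.005, -0.233]
contact_force: [0.0, 0.5, 0.7]
width: 0.0
```

```bash
python3 look.py t13; python3 ovn.py t13 -80 10 90 0 0.1
python3 - <<'E'
from h import *; import pickle
from scipy.optimize import least_squares
D=pickle.load(open('d0.pkl','rb')); p=pickle.load(open('board.pkl','rb'))
for a,b in (((521,222),(442,190)),((256,68),(163,207))):
    f=least_squares(lambda X:np.r_[proj(D['top'],X)[0]-a,proj(D['scene'],X)[0]-b],[700,0,100])
    print(np.round(f.x),np.round(f.fun,1),np.round(w2b(p,f.x)))
E
```

```text
t 21.45 board pos [ 17.7 -36.8 190. ] phi 0.3 zdir [-0.005  0.005 -1.   ] y [ 1.    -0.003 -0.005] F_b [-0.5 -0.1  0.7] w 0.0
[ 567. -410.  100.] [-0.8 -1.   1.5 -0.1] [[414.  95. 100.]]
[899. 191. 132.] [-0.5 -0.4  0.6  0.2] [[-247.  281.  132.]]
```

View pics/t13o.png

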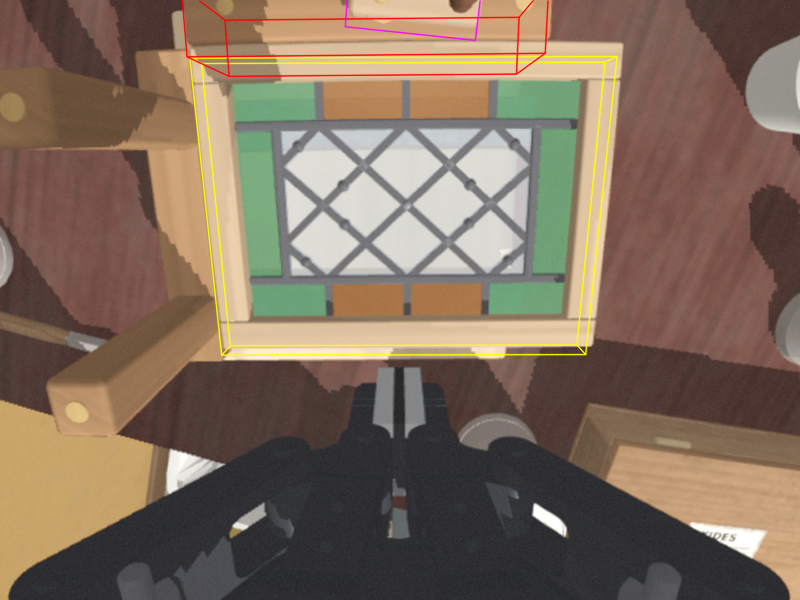

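View pics/t13s.png

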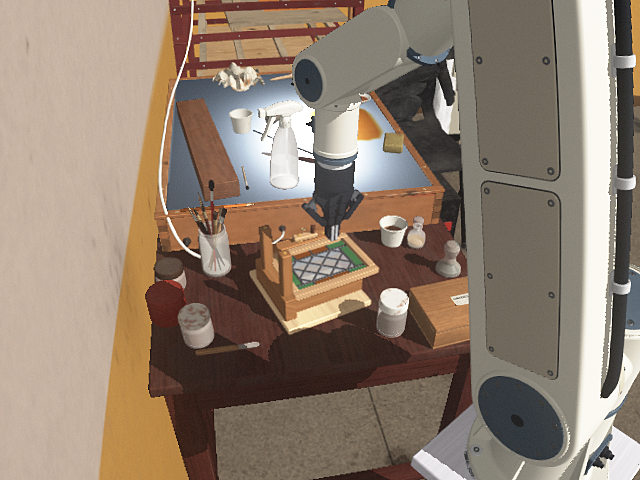

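Run:
```python
from h import *; import pickle
D=pickle.load(open('d0.pkl','rb')); p=pickle.load(open('board.pkl','rb'))
print(np.round(w2b(p,back(D['scene'],[(273,185),(285,187),(298,183)],110))))
print(np.round(w2b(p,back(D['top'],[(380,100),(393,112),(410,95),(383,52),(430,68),(345,145)],150))))
print(np.round(w2b(p,back(D['top'],[(383,52),(430,68),(375,48),(345,145)],250))))
from tgt import *
here()
for P in ((50,80,190),(50,135,170),(50,135,114)): print(delta(P,0))
```

```text
[[ 31. 291. 110.]
 [ 53. 269. 110.]
 [ 91. 272. 110.]]
[[ 40. 269. 150.]
 [ 74. 250. 150.]
 [101. 296. 150.]
 [ 21. 376. 150.]
 [130. 366. 150.]
 [ -9. 154. 150.]]
[[ 21. 326. 250.]
 [118. 317. 250.]
 [  4. 330. 250.]
 [ -6. 127. 250.]]
t 21.55 board pos [ 18.6 -41.9 186.4] phi 0.2 zdir [-0.003 -0.004 -1.   ] y [ 1.    -0.003 -0.003] F_b [-1.  -0.5 -0.5] w -0.0
[-4.0000e-03 -3.0000e-03  3.0000e-03  1.1157e+01 -5.8420e+00  3.6000e-01]
[-4.0000e-03 -3.0000e-03  3.0000e-03  1.6512e+01 -7.0960e+00 -1.6400e+00]
[-4.0000e-03 -3.0000e-03  3.0000e-03  1.6512e+01 -7.0960e+00 -7.2400e+00]
```

Run:
```python
from h import *; import pickle
from scipy.optimize import least_squares
D=pickle.load(open('d0.pkl','rb')); p=pickle.load(open('board.pkl','rb'))
for a,b in (((347,147),(280,238)),((357,140),(284,229))):
    f=least_squares(lambda X:np.r_[proj(D['top'],X)[0]-a,proj(D['scene'],X)[0]-b],[700,0,100])
    print(np.round(f.x),np.round(f.fun,1),np.round(w2b(p,f.x)))
im=D['top']['pixels'][100:200,320:420,::-1]; im2=D['scene']['pixels'][190:260,250:350,::-1]
cv2.imwrite('pics/z.png',np.vstack([cv2.resize(im,(500,500)) ,cv2.resize(im2,(500,350))])[:600])
c=imaging.camera('scene')['pixels'][190:260,250:350,::-1]; cv2.imwrite('pics/z2.png',cv2.resize(c,None,fx=5,fy=5))
```

```text
[747. -22.  31.] [ 0.7  0.7 -1.  -0.1] [[ -5. 181.  31.]]
[762. -46.  38.] [ 0.8  0.8 -1.1 -0.2] [[ 15. 202.  38.]]
```

View pics/z.png

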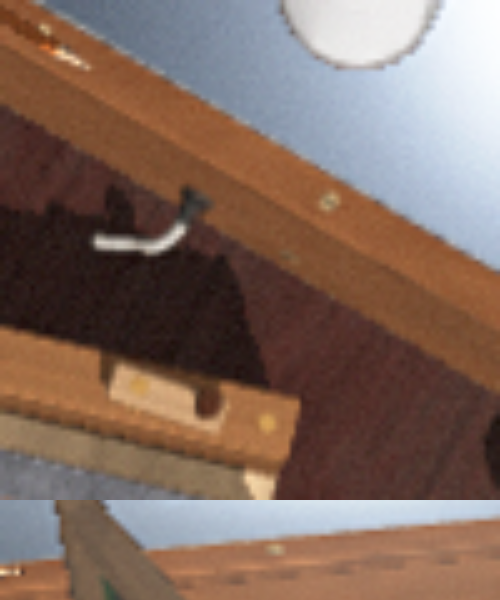

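View pics/z2.png

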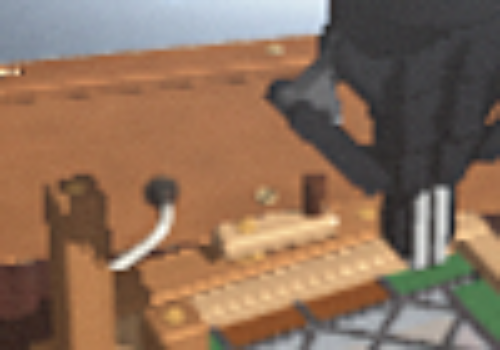

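Call:
servo_tool --rows '[0, 0, 0, 2.5, -1.4, 0.2, 0, 0, 0, 0, 5.5, -2.9, 0.4, 0, 0, 0, 0, 8.5, -4.4, 0.4, 0, 0, 0, 0, 11.2, -5.6, 0.4, 0, 0, 0, 0, 13.8, -6.1, 0.2, 0, 0, 0, 0, 15.6, -6.4, 0, 0, 0, 0, 0, 16.6, -6.6, -1.6, 0, 0, 0, 0, 16.6, -6.6, -3.6, 0, 0, 0, 0, 16.6, -6.6, -5.5, 0, 0, 0, 0, 16.6, -6.6, -6.6, 0, 0, 0, 0, 16.6, -6.6, -7, 0, 0, 0, 0, 16.6, -6.6, -7, 0, 0, 0, 0, 16.6, -6.6, -7, 0]'

```text
time_s: 22.9
tool_pos: [690.1, -59.8, 116.9]
orientation: [-3.139, 0.004, -0.233]
contact_force: [-0.1, 0.1, 0.4]
width: 0.004
```

```bash
python3 look.py t14
python3 - <<'E'
import cv2
im=cv2.imread('pics/t14s.png')[190:300,240:390]; cv2.imwrite('pics/t14z.png',cv2.resize(im,None,fx=5,fy=5))
E
```

```text
t 22.9 board pos [ 44.9 134.8 116.9] phi 0.2 zdir [-0.003 -0.004 -1.   ] y [ 1.    -0.003 -0.003] F_b [-0.1 -0.1  0.4] w 0.004
```

View pics/t14.png

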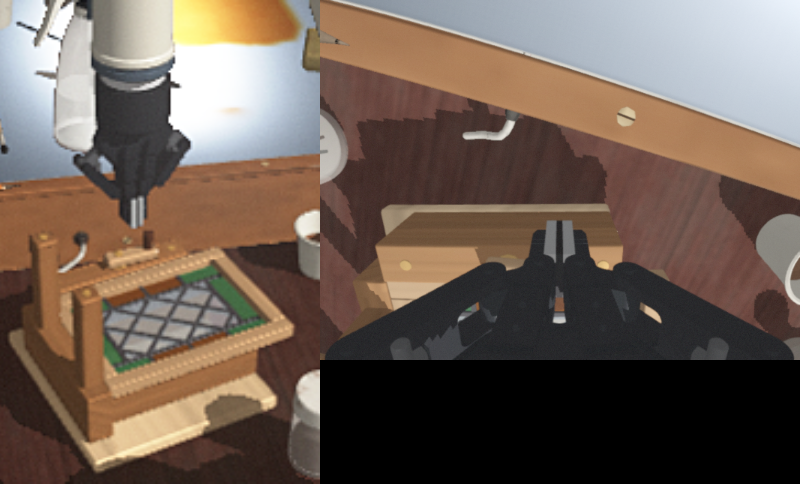

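View pics/t14z.png

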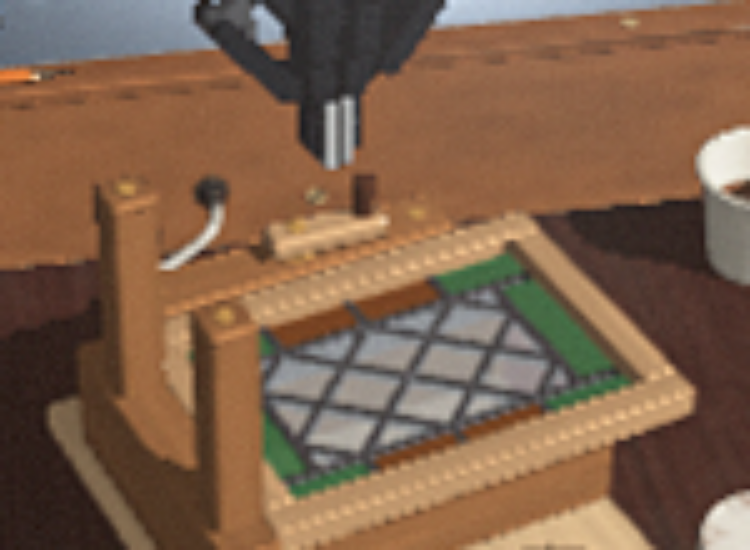

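Call:
servo_tool --rows '[0, 0, 0, -0.5, 0.12, -0.1, 0, 0, 0, 0, -1, 0.23, -0.15, 0, 0, 0, 0, -1.5, 0.35, -0.15, 0, 0, 0, 0, -1.8, 0.42, -0.15, 0, 0, 0, 0, -2.1, 0.55, -0.15, 0, 0, 0, 0, -2.4, 0.7, -0.15, 0, 0, 0, 0, -2.7, 0.9, -0.15, 0, 0, 0, 0, -3, 1.05, -0.15, 0, 0, 0, 0, -3.3, 1.25, -0.15, 0, 0, 0, 0, -3.6, 1.45, -0.15, 0, 0, 0, 0, -3.93, 1.64, -0.15, 0, 0, 0, 0, -3.93, 1.64, -0.15, 0]'

```text
time_s: 24.2
tool_pos: [651.0, -42.8, 115.0]
orientation: [-3.138, 0.003, -0.233]
contact_force: [3.2, 2.1, 0.3]
width: -0.0
```

```bash
cat > look2.py <<'E'
from tgt import *
import sys
n=sys.argv[1]; here()
a=snap('scene',n+'s.png')['pixels'][190:310,240:390,::-1]; b=imaging.camera('top')['pixels'][150:280,270:395,::-1]
a=cv2.resize(a,None,fx=2.9,fy=2.9); b=cv2.resize(b,None,fx=2.9,fy=2.9)
out=np.zeros((400,800,3),np.uint8); out[:a.shape[0],:a.shape[1]]=a; out[:b.shape[0],436:436+b.shape[1]]=b
cv2.imwrite('pics/'+n+'.png',out)
E
python3 look2.py t15
```

```text
t 24.2 board pos [ 37.2  92.8 115. ] phi 0.2 zdir [-0.003 -0.003 -1.   ] y [ 1.    -0.003 -0.003] F_b [-2.8  2.7  0.3] w -0.0
```

View pics/t15.png

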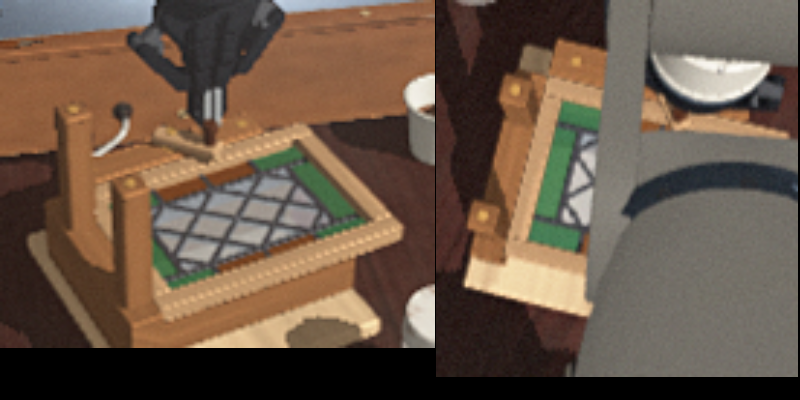

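Call:
servo_tool --rows '[0, 0, 0, 0.4, -0.1, 0, 0, 0, 0, 0, 0.12, -1.26, 0, 0, 0, 0, 0, -0.16, -2.43, 0, 0, 0, 0, 0, -1.13, -2.2, 0, 0, 0, 0, 0, -2.1, -2, 0, 0, 0, 0, 0, -2.69, -1.84, 0, 0, 0, 0, 0, -2.6, -1.45, 0, 0, 0, 0, 0, -2.55, -1.1, 0, 0, 0, 0, 0, -2.5, -0.8, 0, 0, 0, 0, 0, -2.45, -0.5, 0, 0, 0, 0, 0, -2.4, -0.2, 0, 0, 0, 0, 0, -2.35, 0.1, 0, 0, 0, 0, 0, -2.3, 0.4, 0, 0, 0, 0, 0, -2.25, 0.65, 0, 0, 0, 0, 0, -2.25, 0.65, 0, 0]'

```text
time_s: 25.8
tool_pos: [628.5, -36.5, 114.7]
orientation: [-3.139, 0.004, -0.233]
contact_force: [-0.6, 0.2, -0.4]
width: 0.004
```

```bash
python3 look2.py t16
```

```text
t 25.8 board pos [ 36.2  69.4 114.7] phi 0.2 zdir [-0.003 -0.004 -1.   ] y [ 1.    -0.003 -0.003] F_b [-0.1 -0.7 -0.4] w 0.004
```

View pics/t16.png

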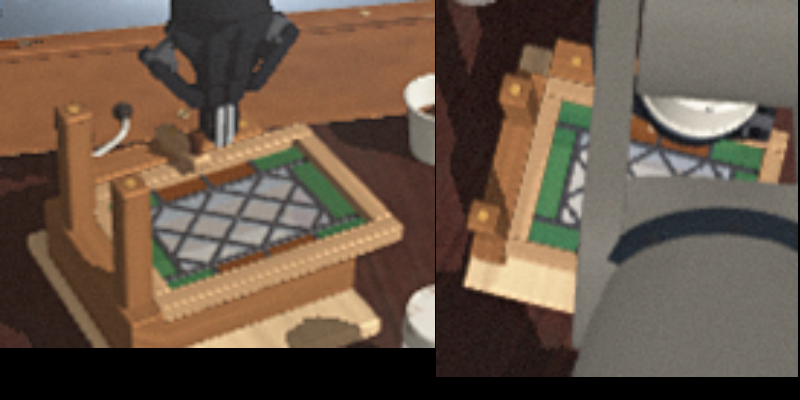

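Call:
servo_tool --rows '[0, 0, 0, 0.02, 0.1, 0, 0, 0, 0, 0, 0.05, 0.2, 0, 0, 0, 0, 0, 0.07, 0.3, 0, 0, 0, 0, 0, 0.09, 0.4, 0, 0, 0, 0, 0, 0.1, 0.45, 0, 0, 0, 0, 0, 0.1, 0.45, 0, 0]'

```text
time_s: 26.5
tool_pos: [629.0, -32.4, 114.6]
orientation: [-3.139, 0.005, -0.233]
contact_force: [-0.9, -0.8, 0.0]
width: 0.001
```

```bash
python3 look2.py t17
```

```text
t 26.5 board pos [ 32.1  69.  114.6] phi 0.1 zdir [-0.003 -0.005 -1.   ] y [ 1.    -0.003 -0.003] F_b [ 1.  -0.7  0. ] w 0.001
```

View pics/t17.png

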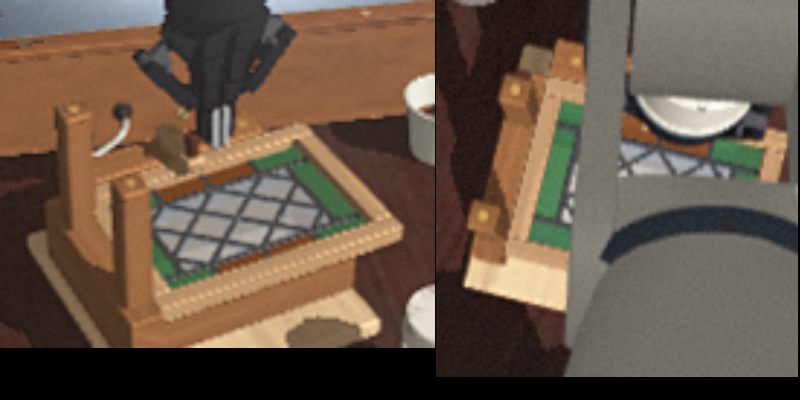

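Call:
servo_tool --rows '[0, 0, 0, -0.1, -0.4, 0, 0, 0, 0, 0, -0.25, -1, 0, 0, 0, 0, 0, -0.25, -1, 2, 0, 0, 0, 0, -0.25, -1, 6, 0, 0, 0, 0, -3, -1, 10, 0, 0, 0, 0, -6, -1, 13, 0, 0, 0, 0, -9, -1, 14, 0, 0, 0, 0, -10, -1, 14, 0, 0, 0, 0, -10, -1, 14, 0, 0, 0, 0, -10, -1, 14, 0]'

```text
time_s: 27.6
tool_pos: [529.7, -42.7, 254.2]
orientation: [-3.139, 0.005, -0.233]
contact_force: [-0.1, -0.5, -0.4]
width: -0.002
```

```bash
python3 look.py t18; python3 ovn.py t18 -80 10 90 0 1.57
```

```text
t 27.6 board pos [ 64.7 -25.4 254.2] phi 0.2 zdir [-0.003 -0.005 -1.   ] y [ 1.    -0.003 -0.003] F_b [ 0.5  0.  -0.4] w -0.002
```

View pics/t18o.png

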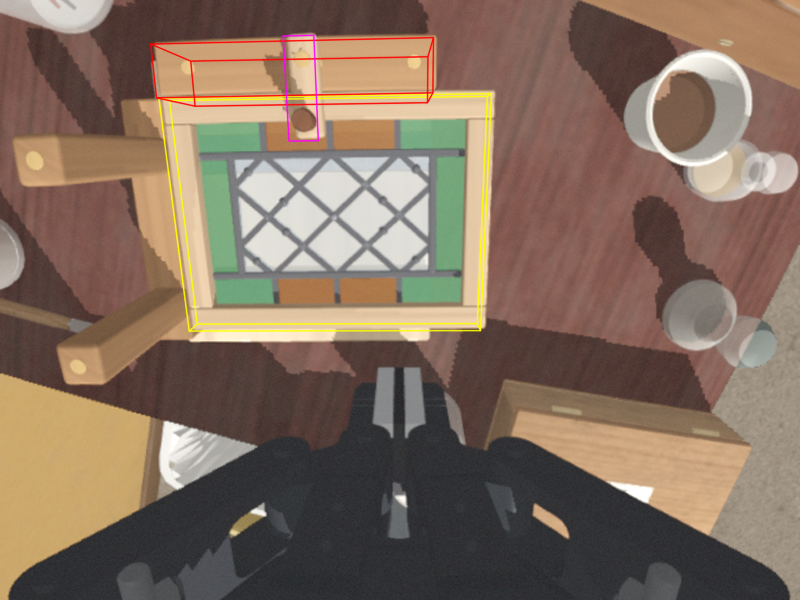

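View pics/t18s.png

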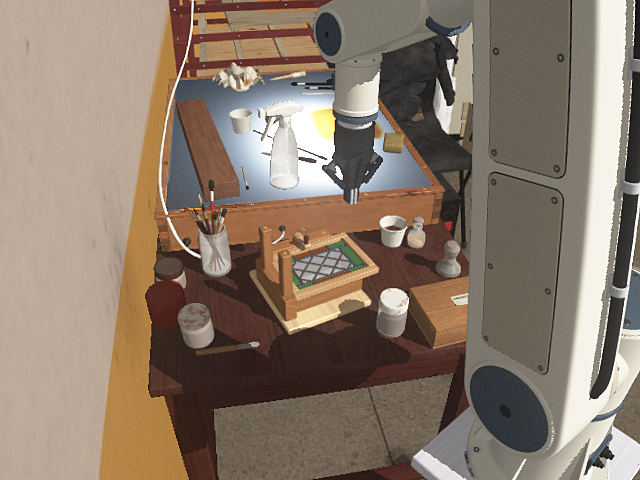

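Run:
```python
from tgt import *
import ov
s,c=pickle.load(open('t18.pkl','rb')); c=wcam(s,c)
ox,oy,S=200,20,7; out=[]
for ba in (1.45,1.57):
    im=cv2.resize(c['pixels'][oy:oy+100,ox:ox+55,::-1],None,fx=6,fy=6,interpolation=cv2.INTER_CUBIC)
    ca,sa=np.cos(ba),np.sin(ba)
    B=[np.array([10+ca*x+sa*y,100-sa*x+ca*y,84.5]) for x,y in((-14,-8.5),(42,-8.5),(42,8.5),(-14,8.5))]
    ov.lines(im,c,p,[(B[i],B[(i+1)%4]) for i in range(4)],(255,0,255),6,ox,oy); out.append(im)
cv2.imwrite('pics/b.png',np.hstack(out))
```

```text
(no output)
```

View pics/b.png

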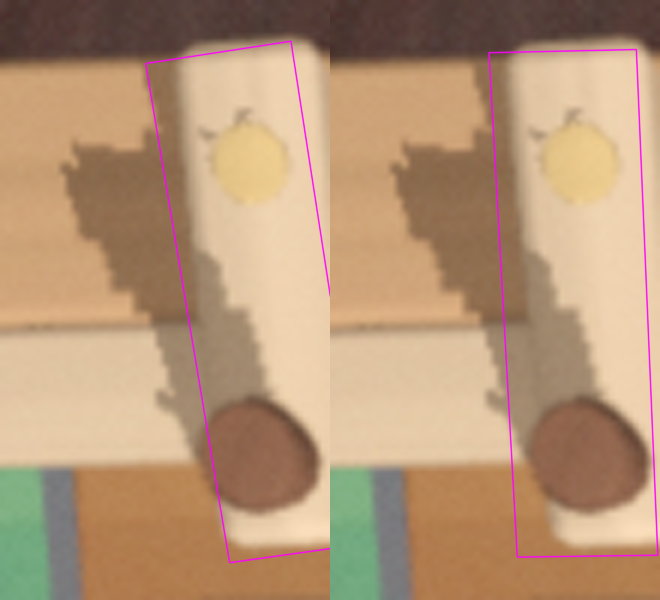

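Run:
```python
from tgt import *
here(); s=monitor.state(); print(np.round(s['qd'],4))
print(ctrl.hand_in())
```

```text
t 27.7 board pos [ 64.6 -25.2 253.9] phi 0.1 zdir [-0.002 -0.006 -1.   ] y [ 1.    -0.003 -0.002] F_b [-0.5 -0.  -0.5] w 0.004
[ 0.0018  0.0024  0.0007 -0.0006  0.0047  0.0013]
the job is handed in; nothing more can be done
None
```

The panel lies flat in the corner of the board with the turn button across its edge, and I handed the job in at about 27.7 s of the 72 s allowed. The hand-in gave no verdict.

**What I did:** I straddled the panel's head loosely between the open fingers, tipped it past upright with the rear finger, and let it down on the front finger to flat. I then pushed it with shut fingers against the foot batten, then against the side batten. Last, I turned the button with two pushes on the knob.

**Last checks:**
- **Panel:** the wrist picture, with the home outline laid over it, shows it flat and flush with both battens to within 1–2 mm.
- **Push forces:** the readings I took were about 14 N at the foot batten and 7–8 N at the side batten. I read the force only at the end of each move, so a brief higher peak would not show.
- **Button:** it measured about 1.52 rad, just short of 1.57 but above the required 1.35. I did not nudge it further.
- **Bystanders:** all stand where they did in the scene view, judged by eye.
- **Robot:** it stands clear of everything, and the wrist force reads zero within its ±1 N noise.

One check disagreed: an earlier wrist picture, taken while the arm was still settling, was offset by several pixels. I did not rely on it, and the later picture with the arm at rest agreed with the model.

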